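# Raise the loaded specimen stage to the focus pointer

### The job

First put every specimen mount from the blue mat on the stage of the lift, upright and flat inside its rim. Then free the brake (lift the green lever out of its red-end notch, take it over the bar and drop it fully into the green-end notch), swing the folded red crank up until it latches, and with the crank turn the wheel clockwise until the red mark on the stage is level with the yellow pointer. Last, put the brake lever back, fully down in the red-end notch, leaving the crank upright and latched, all mounts on the stage and the other things on the bench undisturbed.

Things in the scene. Friction and masses are not known exactly. Their poses are not given: they have to be found in the camera images.
- lift_unit: The stage lift, one fixed machine on a white base plate 130 x 530 mm. Origin under the wheel-to-stage line: its own x points away from the robot (within 10 degrees), y to the left, z up. Along its y: brake knob at -0.185 to -0.235, crank wheel at -0.03, specimen stage at +0.155.
- stage (a joint): Height of the stage above its lowest position, m, 0 to 0.063. The crank wheel drives it: 20 mm per full turn (rising when the wheel turns clockwise seen from above). It stays where it is left.
- stage_top (a point): Centre of the stage's upper face, axes as the lift's: a dark plate 150 x 150 mm with a steel rim 3 mm wide and 4 mm high round its edge. The face is 55 mm above the bench when lowered. Four white circles, at +-36 mm in x and y from the centre, suggest places.
- stage_mark (a point): Top of the small red mark (14 x 20 x 6 mm) that sticks out of the stage's far edge, near its left corner, and moves with the stage.
- pointer_mark (a point): Top of the yellow pointer of the same size, 22 mm left of the red mark, on a steel post (top 147 mm above the bench) behind the stage's far left corner. It marks the height wanted and differs from start to start, 36 to 56 mm above the red mark at the start. When the two marks are level, joint stage equals joint pointer. Not to be moved.
- pointer (a joint): Height of the yellow pointer on the scale of joint stage, m.
- wheel (a joint): Angle of the crank wheel, rad: 0 at the start, growing clockwise seen from above, up to 19.8. Grey wheel 150 mm across on an upright axis, upper face 74 mm above the bench. Turning takes about 3 to 5 N at the crank with the brake free, about 14 N with the brake on (do not).
- wheel_hub (a point): Point on the wheel's axis at the height of the crank hinge, 104 mm above the bench, inside a fixed yellow fork (16 mm long, 27 mm wide, top 116 mm above the bench). The folded crank's nose lies in this fork, which keeps the wheel from turning.
- crank (a joint): Folding crank: 0 = folded flat across the wheel from its rim to the fork at the hub; 1.57 = upright on the wheel, its end stop. A spring catch resists with about 3 to 6 N at the grip from 1.0 to 1.3 rad, then snaps it home; latched above 1.5. Let go before that, it falls back flat.
- crank_hinge (a point): Middle of the crank's hinge, on the wheel 62 mm from its axis and 30 mm above its face (104 mm above the bench); at the start on the robot's side of the hub. The hinge line is level and tangent to the wheel. Its steel cheeks are 28 mm wide and end 8 mm above the hinge line.
- crank_grip (a point): Centre of the crank's red ball grip, 40 mm from the hinge along the crank: 26 mm thick, swivelling freely in every direction about its centre. The rod (8 to 10 mm thick) goes on as a nose to 74 mm from the hinge. Folded, the crank lies level along the lift's x, the ball 17 mm clear above the wheel; a hand that holds the ball can therefore keep its own orientation while the crank swings and turns. Upright, the crank stands 62 mm from the wheel's axis.
- brake (a joint): Travel of the brake lever along its slot, m: 0 = LOCK (red end, towards the wheel), 0.05 = FREE (green end, away from the wheel, the lift's -y). Both are end stops. When on, a spring shoe presses on the wheel's drum and pushes the lever outward with about 4 N, so in the LOCK notch it rests at about 0.003. A yellow bar between the two notches stops the lever unless it is lifted.
- brake_lift (a joint): How far the lever is lifted out of its notch, m, 0 (down) to 0.02 (stop). It must be lifted more than 12 mm to pass the bar; a spring and its weight press it down with about 3 to 5 N, so it drops when let go: into a notch if it is within 2 mm of the slot's end, else onto the bar (lift then about 12 mm).
- brake_knob (a point): Centre of the lever's upright green knob, 24 mm thick, 40 mm tall, 105 mm above the bench when down; free all round to 60 mm above the bench. It moves straight along the lift's y, and up.
- mat: Blue mat 90 x 470 x 4 mm, fixed, in front of the lift; its long side runs left to right (y). Origin at the centre of its underside.
- mount1: Specimen mount, a black resin disc 40 mm across, 25 mm tall, 60 g, with a bright metal insert showing in its top. Origin at the centre of its underside. Starts upright on the mat, or is absent.
- mount2: Specimen mount, a green resin disc 40 mm across, 25 mm tall, 60 g, with a bright metal insert showing in its top. Origin at the centre of its underside. Starts upright on the mat, or is absent.
- mount3: Specimen mount, a red resin disc 40 mm across, 25 mm tall, 60 g, with a bright metal insert showing in its top. Origin at the centre of its underside. Starts upright on the mat, or is absent.
- mount4: Specimen mount, a yellow resin disc 40 mm across, 25 mm tall, 60 g, with a bright metal insert showing in its top. Origin at the centre of its underside. Starts upright on the mat, or is absent.
- wash_bottle: White bottle with a red cap, 60 mm across, 150 mm tall, near the mat's right end; bystander. Origin under its centre.
- polish_jar: Jar with a blue cap, 60 mm across, 70 mm tall, left of the lift; bystander. Origin under its centre.
- lens_tissue_box: Paper box 60 x 110 x 45 mm beyond the lift; bystander. Origin under its centre.
Things that resemble listed ones, but are neither listed nor needed, are in the scene too. Of the things like the mount3, leave any that is orange; of the rest the smaller one is meant.

How it is judged:
By the outcome, as a careful person would: the job done as asked, in the order asked, and still so for the second after the job is handed in, with the robot touching nothing.
Of mount1, mount2, mount3, mount4 only 2 to 4 are there at a start; the rules pass over those that are not, and their reading is None.
At some moment in a run one of mount1, mount2, mount3, mount4 may be knocked a few centimetres aside while the robot is not near it.
Once in a run the grip may slacken for a moment while it holds something.
It also fails if it takes over 210 s, if anything falls off the work surface, if the arm or the gripper's body presses on something with over 40 N, if the wrist force passes 120 N, or if a joint passes its speed limit or range.

### The arm

A 6-joint arm with a two-finger parallel gripper is mounted at the origin on the work surface. World frame = base frame: x ahead of the robot, y to its left, z up, the work surface at z = 0. Lengths are in m, angles in rad, forces in N, time in s.
With the tool pointing down it reaches from about 0.35 to 0.775 m from the base axis. Payload 5.5 kg.
Tool frame: the origin (TCP) lies midway between the tips of the shut fingers; the grasp point (between the pads) lies behind it (env.grip_point_offset is the z of the grasp point in the tool frame, in m); z points along the fingers, y is the direction in which the jaws open and shut (so a half turn about z gives the same grasp; the last joint's range is limited). The gripper opens to 85 mm and grips with 20 to 120 N. Pads are 22 mm wide; open, the fingers measure 114 mm over their backs; the gripper's body (76 mm by 85 mm) begins 54 mm behind the grasp point. The pads swing forward as they close: fully open they stand 13 mm farther back than shut.
Start: joints at [1.2, 0.313, 0.046, 1.304, 0, 1.431], TCP at [0.132, 0.56, 0.231] pointing down, gripper open.
Joint ranges: [-2.76, 2.76], [-0.86, 1.69], [-1.03, 1.26], [-2.2, 2.34], [-1.47, 1.5], [-3.14, 3.14]. Speed limits (rad/s): [2.57, 2.57, 3.14, 3.14, 3.14, 3.14].

### API

Orientations are given as a unit quaternion [w, x, y, z].
In Python, from workcell import env, viewer gives the robot as it stands. The module is installed in compiled form; this text tells all that it offers.
- The arm moves only by the shell command python3 -m inch 'ROWS' [OPENING] [FORCE]. ROWS is JSON, a list of rows, each a list of 2 entries, a list of its own where there are three numbers: the shift along the tool's x, y, z in m, then the turn about the tool's z in degrees. In form: [[[tx, ty, tz], spin], ...]. A call has 1 to 5 rows; each row is the pose to reach, as a shift and turn from the pose measured when the call began, along the tool's axes at that moment; what a row does not reach only later rows make up. A row lasts 1/12 s, in which the tool goes at most 41.7 mm and 7.16 degrees, less where a joint would pass 70% of its speed; a pose out of reach is approached as far as the arm can. A call with a gripper value outside its range is refused whole. OPENING is the closure, from 0 (fully open) to 1 (shut), set as the call begins (- or left out, the last holds). The fingers move at their own pace and stop on an object; FORCE is the grip in N (left out, the last holds). Time passes only in rows, so rows that repeat a pose let the fingers close. It gives the time, the measured TCP pose, the force and the opening at its end, in the units of the state.
- env.get_state(): the state, without advancing time (a new reading comes with each control period).
- viewer.read_camera(name): name is "scene" or "top" or "wrist"; returns a dict with "image" (420x560x3 uint8, red, green, blue), "depth" (420x560 float32, m along the optical axis (not along the pixel's ray), 0 where there is no reading), "vertical_fov" (degrees; the focal length in pixels is half the picture's height over the tangent of half this angle, whatever the lens; pixels are square), "cx", "cy" (the principal point, pixels), "R" (3x3) and "t" (3): a world point X has camera coordinates R X + t; the wrist camera has in their place "T_tool_cam" (4x4, takes a point from camera to tool coordinates, whose origin is the TCP and whose axes are the flange's). Camera axes: x right, y down, z forward; pixel columns grow to the right and rows downward; lengths in m; the calibration is good to about 2 mm. A picture is of the moment at which its call begins: read the wrist's pose just before it.
- env.hand_in(): hands the job in, once; it reports no verdict.
The state is a dict: "clock": time; "joint_pos": joint angles; "qvel": joint speeds; "tau": joint torques, N m; "tcp_pos": TCP position; "orientation": TCP orientation; "wrist_force": force on the tool from outside, world axes, zero at the start; "ft_torque": the same for the moment, N m; "finger_gap": finger opening in m.
Only numpy, scipy, OpenCV 4.12 (cv2) and the standard library are available. Lean on these libraries where they do the work, as an engineer would, in place of code of your own. Each camera call takes 0.05 s, during which the arm holds its last target. There are 200 camera calls.

## Working session

There is one attempt and no reset: what is moved stays moved. The work goes in short steps, Python scripts to look and compute and a shell command to move; the robot and the scene stay as the last step left them, time stands still between calls to the robot, and variables do not carry over. Pictures are saved under pics/ and viewed, on a budget of 14 in all, crops included, one or two more only if the job needs it, and the job is handed in when it is done.

```bash
mkdir -p pics; cat > h.py <<'E'
import numpy as np, cv2
from workcell import env, viewer
from scipy.spatial.transform import Rotation as Ro
def st(): return env.get_state()
def tool(s=None):
    s=s or st(); q=s['orientation']; return Ro.from_quat([q[1],q[2],q[3],q[0]]).as_matrix(), np.array(s['tcp_pos'])
def cam(n):
    R,p=tool(); c=viewer.read_camera(n)
    f=c['image'].shape[0]/2/np.tan(np.radians(c['vertical_fov'])/2)
    if n=='wrist':
        T=np.array(c['T_tool_cam']); Rw=R@T[:3,:3]; tw=R@T[:3,3]+p
    else:
        Rw=np.array(c['R']).T; tw=-Rw@np.array(c['t'])
    d=c['depth']; v,u=np.mgrid[:d.shape[0],:d.shape[1]]
    P=np.stack([(u-c['cx'])/f*d,(v-c['cy'])/f*d,d],-1)@Rw.T+tw
    P[d==0]=np.nan
    return dict(im=c['image'],P=P,f=f,cx=c['cx'],cy=c['cy'],Rw=Rw,tw=tw,d=d)
def save(im,name,box=None,k=1):
    if box: im=im[box[1]:box[3],box[0]:box[2]]
    im=cv2.resize(im,None,fx=k,fy=k,interpolation=cv2.INTER_CUBIC)
    cv2.imwrite('pics/'+name+'.png',im[:,:,::-1])
def proj(c,X):
    q=(np.asarray(X)-c['tw'])@c['Rw']; return q[...,:2]/q[...,2:]*c['f']+[c['cx'],c['cy']]
def go(x,y,z,yaw=None):
    "shift in tool axes to world TCP target"
    R,p=tool(); d=R.T@(np.array([x,y,z])-p)
    print('shift mm',np.round(d*1000,1),'tcp',np.round(p,4),'yawY deg',np.round(np.degrees(np.arctan2(R[1,1],R[0,1])),1))
E
python3 - <<'E'
from h import *
s=st(); print(s, env.grip_point_offset)
for n in('top','scene'):
    c=cam(n); save(c['im'],n+'0',k=1.4); np.savez(n+'0.npz',**c)
    print(n,c['tw'],c['f'])
E
```

```text
{'clock': 0.0, 'joint_pos': array([1.20038209e+00, 3.14012624e-01, 4.49793244e-02, 1.30360033e+00,
       5.20154494e-08, 1.43117602e+00]), 'qvel': array([ 0.00093187,  0.00061031,  0.0008524 ,  0.00096932,  0.00071386,
       -0.00091803]), 'tau': array([-7.09910722e-06, -4.80628252e+01,  2.98532653e+01,  1.92614651e-02,
       -4.83316376e-05,  8.29149656e-06]), 'tcp_pos': array([0.13136544, 0.559268  , 0.23040206]), 'orientation': array([-2.31765576e-04,  1.15140973e-01,  9.93348737e-01, -8.88932598e-04]), 'wrist_force': array([-0.58617698,  0.21246824,  0.35431838]), 'ft_torque': array([ 0.0808622 , -0.00862565,  0.00751162]), 'finger_gap': 0.08538206422824188} -0.0187
top [ 0.38121224 -0.00777634  1.24397539] 481.11925892357544
scene [1.25194006 0.39236702 1.40488872] 530.4520815800284
```

View pics/top0.png

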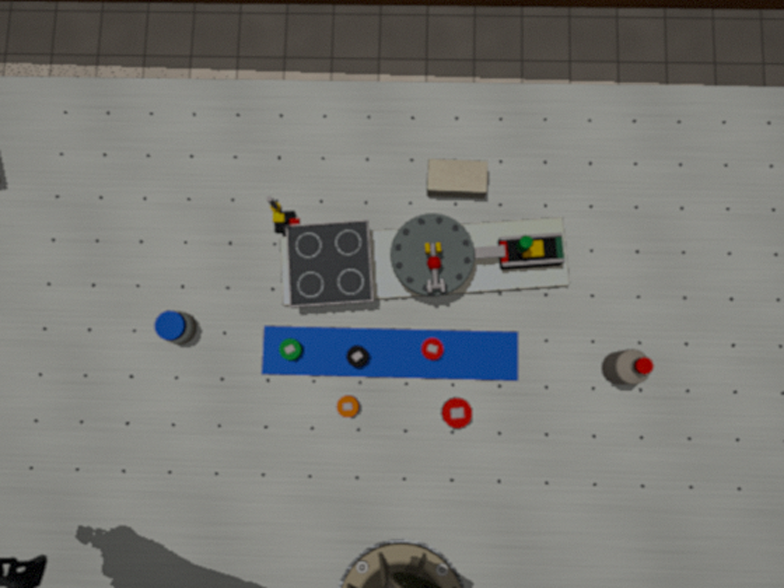

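View pics/scene0.png

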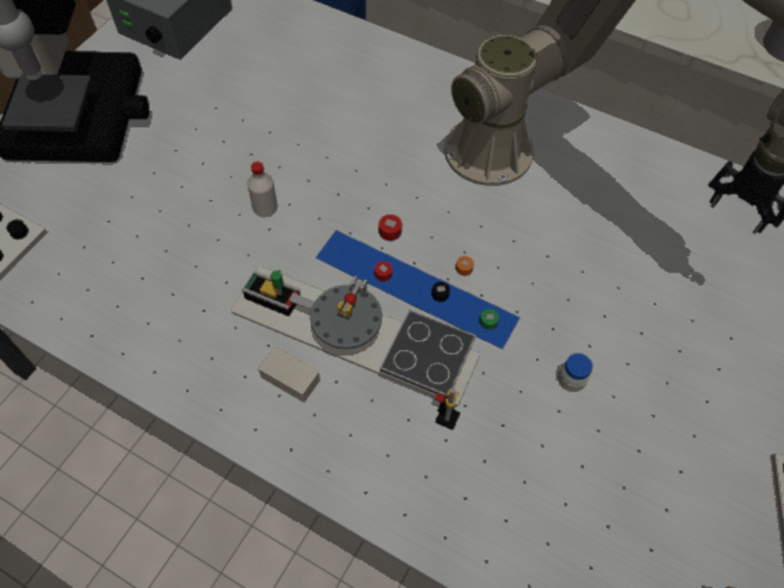

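The top view shows green, black and small red mounts on the mat at (290,349), (358,356) and (432,349). The orange disc at (347,406) and the large red one at (457,412) are decoys, and there is no yellow mount. The stage is around (330,262), the wheel hub around (433,255) and the brake knob near (526,243). The scene view agrees.

```bash
cat > m0.py <<'E'
from h import *
for n in('top','scene'):
    c=dict(np.load(n+'0.npz')); P=c['P']; im=c['im'].astype(int)
    hsv=cv2.cvtColor(c['im'],cv2.COLOR_RGB2HSV).astype(int); H,S,V=hsv[...,0],hsv[...,1],hsv[...,2]
    w=(P[...,0]>.25)&(P[...,0]<.95)&(abs(P[...,1])<.5)
    red=((H<8)|(H>172))&(S>150); 
    ms=dict(red=red,green=(H>45)&(H<85)&(S>100),orange=(H>=8)&(H<20)&(S>150),yellow=(H>=20)&(H<35)&(S>130),blue=(H>100)&(H<125)&(S>150),black=(V<45))
    for k,m in ms.items():
        m=m&w&(P[...,2]>(.022 if k!='blue' else 0))
        k2,lab,stt,cen=cv2.connectedComponentsWithStats(m.astype(np.uint8))
        for i in range(1,k2):
            if stt[i,4]<12: continue
            Q=P[lab==i]; zt=np.nanpercentile(Q[:,2],90); T=Q[Q[:,2]>zt-.004]
            print(n,k,stt[i,4],'px',np.round(cen[i]).astype(int),'ztop',round(zt,3),'mean',np.round(np.nanmean(T,0),4),'mid',np.round((T.max(0)+T.min(0))/2,4),'ext',np.round(np.ptp(T,axis=0),3))
E
python3 m0.py
python3 - <<'E'
from h import *
c=dict(np.load('top0.npz')); save(c['im'],'top0c',(180,120,420,310),3.3)
E
```

```text
top red 25 px [210 158] ztop 0.056 mean [0.6767 0.2102 0.0544] mid [0.6769 0.2097 0.055 ] ext [0.008 0.015 0.005]
top red 59 px [361 179] ztop 0.052 mean [ 0.6298 -0.1723  0.0507] mid [ 0.6299 -0.1713  0.0519] ext [0.036 0.016 0.007]
top red 77 px [310 187] ztop 0.118 mean [ 0.5948 -0.0432  0.1165] mid [ 0.5958 -0.0428  0.1171] ext [0.017 0.017 0.006]
top red 124 px [308 249] ztop 0.033 mean [ 0.4531 -0.0458  0.0308] mid [ 0.4522 -0.0456  0.0316] ext [0.035 0.033 0.006]
top red 119 px [459 261] ztop 0.153 mean [ 0.4267 -0.3816  0.151 ] mid [ 0.4273 -0.3817  0.1517] ext [0.025 0.024 0.005]
top red 270 px [326 295] ztop 0.037 mean [ 0.3399 -0.0909  0.0355] mid [ 0.3393 -0.0906  0.0366] ext [0.049 0.05  0.007]
top green 95 px [374 174] ztop 0.127 mean [ 0.6316 -0.1976  0.1252] mid [ 0.631  -0.1989  0.1263] ext [0.016 0.019 0.007]
top green 63 px [398 176] ztop 0.052 mean [ 0.6386 -0.2678  0.0502] mid [ 0.6381 -0.268   0.0517] ext [0.035 0.012 0.008]
top green 143 px [207 249] ztop 0.032 mean [0.4458 0.2094 0.0308] mid [0.4447 0.2107 0.032 ] ext [0.033 0.036 0.007]
top orange 129 px [248
[... 2661 characters left out ...]
6] ztop 0.01 mean [0.4496 0.035  0.0083] mid [0.4483 0.0332 0.0201] ext [0.088 0.465 0.029]
scene blue 251 px [413 261] ztop 0.074 mean [0.4854 0.4196 0.0727] mid [0.4857 0.4212 0.0747] ext [0.05  0.047 0.009]
scene black 67 px [183 203] ztop 0.053 mean [ 0.6351 -0.2546  0.0516] mid [ 0.636  -0.2532  0.0522] ext [0.034 0.019 0.007]
scene black 85 px [315 207] ztop 0.033 mean [0.4407 0.0916 0.0321] mid [0.4404 0.0921 0.0345] ext [0.038 0.037 0.01 ]
scene black 85 px [202 210] ztop 0.055 mean [ 0.6319 -0.1894  0.0543] mid [ 0.6317 -0.1897  0.0606] ext [0.038 0.024 0.019]
scene black 149 px [192 217] ztop 0.047 mean [ 0.6608 -0.2095  0.047 ] mid [ 0.6565 -0.2131  0.0494] ext [0.022 0.104 0.012]
```

View pics/top0c.png

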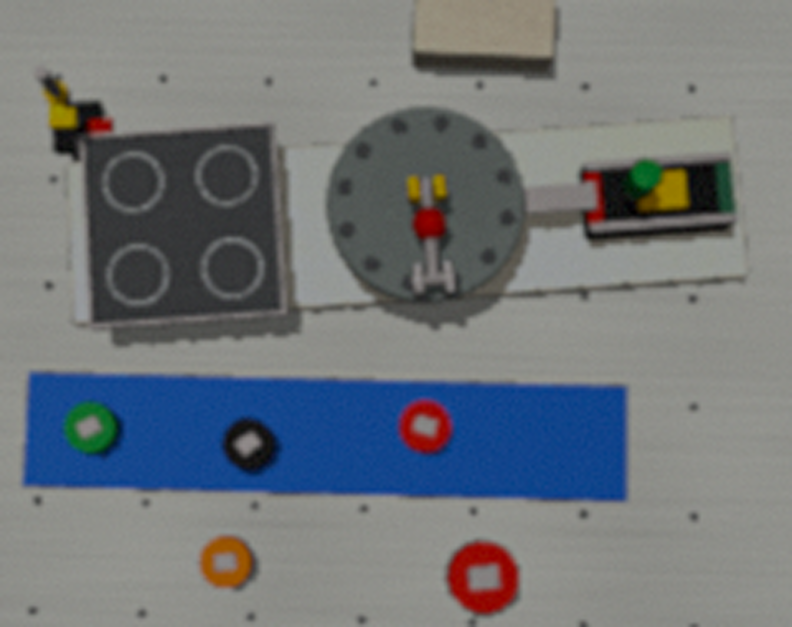

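```bash
python3 -m inch '[[[-0.03,-0.02,-0.02],-6],[[-0.06,-0.05,-0.04],-12],[[-0.09,-0.07,-0.06],-16.7],[[-0.12,-0.095,-0.07],-16.7],[[-0.15,-0.12,-0.07],-16.7]]' 0
python3 - <<'E'
from h import *
go(.50,.09,.30)
E
```

```text
clock: 0.52
tcp_pos: [0.2508, 0.4083, 0.3029]
orientation: [0.001, -0.031, 1.0, 0.001]
wrist_force: [0.7, -0.1, 0.6]
finger_gap: 0.0852
shift mm [-228.8 -333.2    2.9] tcp [0.2508 0.4083 0.3029] yawY deg 93.6
```

```bash
python3 -m inch '[[[-0.024,-0.034,0],0],[[-0.048,-0.068,0],0],[[-0.072,-0.102,0],0],[[-0.096,-0.136,0],0],[[-0.12,-0.17,0],0]]'
python3 -m inch '[[[-0.024,-0.034,0],0],[[-0.048,-0.068,0],0],[[-0.072,-0.102,0],0],[[-0.096,-0.14,0],0],[[-0.11,-0.163,0],0]]'
python3 -m inch '[[[0,0,0],0],[[0,0,0],0]]'
python3 - <<'E'
from h import *
c=cam('wrist'); np.savez('w0.npz',**c); save(c['im'],'w0',k=1.4); print(c['tw'])
E
```

```text
clock: 0.93
tcp_pos: [0.3812, 0.2449, 0.3028]
orientation: [0.001, -0.031, 1.0, 0.001]
wrist_force: [1.0, -0.1, 0.1]
finger_gap: 0.0851
clock: 1.35
tcp_pos: [0.5026, 0.0863, 0.3022]
orientation: [0.001, -0.03, 1.0, 0.0]
wrist_force: [-0.5, 1.0, 0.1]
finger_gap: 0.0852
clock: 1.52
tcp_pos: [0.5031, 0.0846, 0.3012]
orientation: [-0.0, -0.028, 1.0, 0.0]
wrist_force: [-1.3, 0.4, 0.2]
finger_gap: 0.0854
[0.42019747 0.0792291  0.44292718]
```

View pics/w0.png

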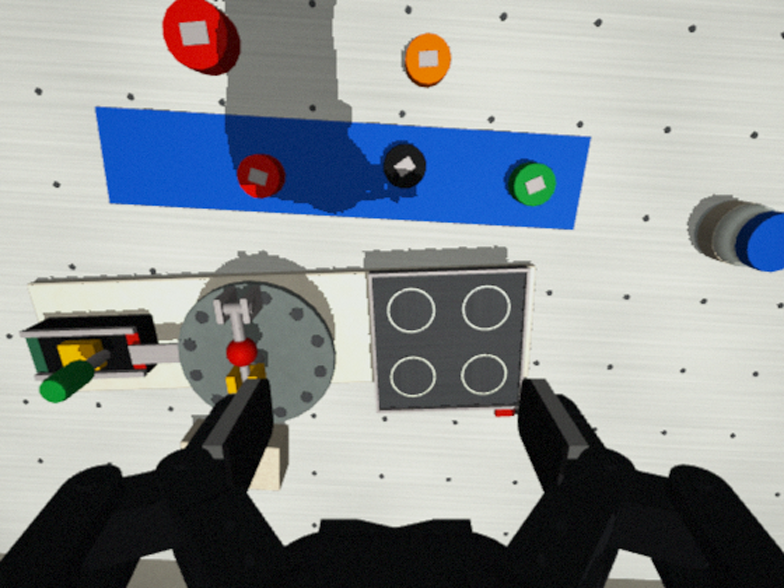

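The wrist view shows the mat mounts at (260,176) red, (404,165) black and (534,184) green. The stage spans (370,270) to (530,410), the ball is at (241,352) and the knob top at (60,388).

```bash
cat > m1.py <<'E'
from h import *
import sys
def meas(c,full=True):
    P=c['P']; hsv=cv2.cvtColor(c['im'],cv2.COLOR_RGB2HSV).astype(int); H,S,V=hsv[...,0],hsv[...,1],hsv[...,2]
    w=(P[...,0]>.25)&(P[...,0]<.95)&(abs(P[...,1])<.5)
    ms=dict(red=((H<8)|(H>172))&(S>130)&(V>50),green=(H>45)&(H<85)&(S>100)&(V>40),yellow=(H>=20)&(H<35)&(S>130)&(V>50),black=(V<55)&(S<120))
    for k,m in ms.items():
        m=m&w&(P[...,2]>.018)
        k2,lab,stt,cen=cv2.connectedComponentsWithStats(m.astype(np.uint8))
        for i in range(1,k2):
            if stt[i,4]<40: continue
            Q=P[lab==i]; zt=np.nanpercentile(Q[:,2],90); T=Q[Q[:,2]>zt-.004]
            if k=='black' and zt>.14: continue
            print(k,stt[i,4],'px',np.round(cen[i]).astype(int),'ztop',round(zt,3),'mid',np.round((T.max(0)+T.min(0))/2,4),'ext',np.round(np.ptp(T,axis=0),3))
if __name__=='__main__':
    c=dict(np.load('w0.npz')); meas(c); P=c['P']
    # stage face in world
    for n in('w0','top0','scene0'):
        c=dict(np.load(n+'.npz')); P=c['P']
        m=(P[...,2]>.047)&(P[...,2]<.068)&(P[...,0]>.5)&(P[...,0]<.72)&(P[...,1]>.06)&(P[...,1]<.24)
        m=cv2.morphologyEx(m.astype(np.uint8),cv2.MORPH_OPEN,np.ones((5,5)))>0
        Q=P[m]; r=cv2.minAreaRect((Q[:,:2]*1000).astype(np.float32)); print(n,'stage',r,np.median(Q[:,2]))
        g=(abs(P[...,2])<.015)&(P[...,0]>.3)&(P[...,0]<.9)&(abs(P[...,1])<.4); print('bench',np.median(P[g][:,2]))
        m=(P[...,2]>.068)&(P[...,2]<.082)&(P[...,0]>.5)&(P[...,0]<.74)&(P[...,1]>-.14)&(P[...,1]<.055)
        m=cv2.morphologyEx(m.astype(np.uint8),cv2.MORPH_OPEN,np.ones((3,3)))>0
        Q=P[m]; print('wheel',cv2.minEnclosingCircle((Q[:,:2]*1000).astype(np.float32)),np.median(Q[:,2]))
E
python3 m1.py
```

```text
red 1740 px [142  25] ztop 0.034 mid [ 0.3424 -0.0911  0.0334] ext [0.051 0.053 0.006]
red 654 px [186 125] ztop 0.029 mid [ 0.4539 -0.0453  0.028 ] ext [0.037 0.04  0.006]
red 76 px [ 94 242] ztop 0.049 mid [ 0.6171 -0.1733  0.0506] ext [0.014 0.015 0.01 ]
red 348 px [172 251] ztop 0.116 mid [ 0.5957 -0.0427  0.1147] ext [0.02  0.019 0.006]
red 60 px [360 294] ztop 0.053 mid [0.6773 0.2098 0.052 ] ext [0.009 0.019 0.004]
green 611 px [381 131] ztop 0.029 mid [0.4462 0.2111 0.0275] ext [0.038 0.038 0.005]
green 194 px [ 27 253] ztop 0.049 mid [ 0.6412 -0.2707  0.0477] ext [0.038 0.015 0.005]
green 676 px [ 47 272] ztop 0.125 mid [ 0.6319 -0.1971  0.1234] ext [0.022 0.023 0.006]
yellow 432 px [ 55 250] ztop 0.06 mid [ 0.6316 -0.2165  0.0772] ext [0.025 0.046 0.042]
yellow 117 px [183 265] ztop 0.116 mid [0.5546 0.0018 0.2148] ext [0.119 0.074 0.205]
yellow 163 px [166 272] ztop 0.116 mid [ 0.565  -0.0114  0.2163] ext [0.132 0.086 0.208]
black 502 px [289 117] ztop 0.029 mid [0.4373 0.0892 0.0285] ext [0.036 0.037 0.005]
black 94 px [346 191] ztop 0.055 mid [0.5224 0.1704 0.0542] ext [
[... 583 characters left out ...]
5), (163.07272338867188, 150.1408233642578), 5.344818115234375) 0.05436553223176377
bench -0.0006003592226638266
wheel ((617.4780883789062, -40.941043853759766), 74.93851470947266) 0.07324572884642361
top0 stage ((606.7075805664062, 142.54550170898438), (163.24285888671875, 150.52850341796875), 5.1806817054748535) 0.05560279377323063
bench 0.0007426666570172769
wheel ((617.7360229492188, -42.019954681396484), 75.09761047363281) 0.07425838682477393
scene0 stage ((605.6838989257812, 143.69065856933594), (163.9740753173828, 151.44444274902344), 5.373140811920166) 0.05641911286365109
bench 0.0015379531359891452
wheel ((616.7593383789062, -40.45185470581055), 76.3088150024414) 0.07510328897587315
```

```bash
python3 -m inch '[[[0,0,0],-2],[[0,0,0],-2]]'
python3 - <<'E'
from h import *
go(.4462,.2111,.09)
E
```

```text
clock: 1.73
tcp_pos: [0.5013, 0.087, 0.3014]
orientation: [-0.001, -0.048, 0.999, 0.001]
wrist_force: [-0.4, -0.2, -0.2]
finger_gap: 0.0856
shift mm [ 42.7 128.5 211.7] tcp [0.5013 0.087  0.3014] yawY deg 95.5
```

```bash
python3 -m inch '[[[0.01,0.03,0.025],0],[[0.02,0.06,0.05],0],[[0.03,0.09,0.075],0],[[0.04,0.12,0.1],0],[[0.043,0.1285,0.115],0]]'
python3 -m inch '[[[0,0,0.035],0],[[0,0,0.07],0],[[0,0,0.096],0],[[0,0,0.096],0],[[0,0,0.096],0]]'
python3 - <<'E'
from h import *
go(.4462,.2111,.005); c=cam('wrist'); from m1 import meas; meas(c)
E
```

```text
clock: 2.15
tcp_pos: [0.4416, 0.2146, 0.1845]
orientation: [-0.002, -0.05, 0.999, 0.001]
wrist_force: [-0.6, -0.4, 0.1]
finger_gap: 0.0853
clock: 2.57
tcp_pos: [0.439, 0.2154, 0.088]
orientation: [-0.004, -0.051, 0.999, 0.001]
wrist_force: [-0.1, 0.1, 0.8]
finger_gap: 0.0854
shift mm [-7.3 -5.2 83. ] tcp [0.439  0.2154 0.088 ] yawY deg 95.9
green 1972 px [277 235] ztop 0.029 mid [0.4462 0.2117 0.0277] ext [0.039 0.038 0.005]
black 2079 px [104 207] ztop 0.029 mid [0.4362 0.0898 0.0276] ext [0.039 0.039 0.005]
```

```bash
python3 -m inch '[[[-0.0073,-0.005,0.03],0],[[-0.0073,-0.005,0.06],0],[[-0.0073,-0.005,0.083],0],[[-0.0073,-0.005,0.083],0]]'
python3 - <<'E'
from h import *
go(.4462,.2115,.005); print(st()['orientation'])
E
```

```text
clock: 2.95
tcp_pos: [0.447, 0.2113, 0.0051]
orientation: [-0.004, -0.051, 0.999, 0.001]
wrist_force: [-0.5, -0.5, 0.3]
finger_gap: 0.0853
shift mm [0.8 0.3 0.1] tcp [0.447  0.2113 0.0051] yawY deg 95.8
[-0.00371862 -0.05075095  0.9987039   0.00101296]
```

Well placed; close and lift.

```bash
python3 -m inch '[[[0,0,0],0],[[0,0,0],0],[[0,0,0],0],[[0,0,0],0],[[0,0,0],0]]' 1 50
python3 -m inch '[[[0,0,0],0],[[0,0,-0.03],0],[[0,0,-0.065],0],[[0,0,-0.1],0],[[0,0,-0.1],0]]'
python3 - <<'E'
from h import *
go(.561,.1755,.0575); print(st()['orientation']); c=cam('wrist'); from m1 import meas; meas(c)
E
```

```text
clock: 3.37
tcp_pos: [0.4488, 0.2119, 0.0074]
orientation: [-0.002, -0.051, 0.999, 0.001]
wrist_force: [-1.0, 0.6, 8.1]
finger_gap: 0.0385
clock: 3.78
tcp_pos: [0.4537, 0.213, 0.1148]
orientation: [0.004, -0.051, 0.999, 0.003]
wrist_force: [1.4, -0.5, -0.2]
finger_gap: 0.0385
shift mm [-102.4  -48.5   57.9] tcp [0.4537 0.213  0.1148] yawY deg 95.8
[ 0.00411868 -0.05086813  0.99869294  0.00280794]
green 5476 px [282 279] ztop 0.136 mid [0.4509 0.2122 0.1346] ext [0.04  0.039 0.005]
black 1747 px [124 177] ztop 0.029 mid [0.4364 0.09   0.0275] ext [0.039 0.039 0.005]
```

```bash
python3 - <<'E'
from h import *
go(.556,.1495,.0900);
E
```

```text
shift mm [-96.3 -73.4  22.3] tcp [0.4526 0.2126 0.1121] yawY deg 95.8
```

```bash
python3 -m inch '[[[-0.03,-0.022,0],0],[[-0.06,-0.045,0],0],[[-0.08,-0.06,0],0],[[-0.0963,-0.0734,0.01],0],[[-0.0963,-0.0734,0.022],0]]'
python3 -m inch '[[[0,0,0],0],[[0,0,0],0]]'
python3 - <<'E'
from h import *
go(.556,.1495,.0595); print(st()['orientation']); c=cam('wrist'); from m1 import meas; meas(c)
E
```

```text
clock: 4.25
tcp_pos: [0.5606, 0.1473, 0.0903]
orientation: [0.005, -0.049, 0.999, 0.002]
wrist_force: [0.5, -0.4, 0.3]
finger_gap: 0.0387
clock: 4.42
tcp_pos: [0.5598, 0.1467, 0.0888]
orientation: [0.004, -0.049, 0.999, 0.002]
wrist_force: [-0.4, -0.9, 0.5]
finger_gap: 0.0386
shift mm [ 3.8  3.1 29.3] tcp [0.5598 0.1467 0.0888] yawY deg 95.6
[ 0.00392742 -0.04874884  0.99880126  0.00204233]
red 693 px [ 6 38] ztop 0.027 mid [ 0.4567 -0.0293  0.0263] ext [0.025 0.009 0.006]
green 5576 px [282 278] ztop 0.11 mid [0.557  0.1458 0.1089] ext [0.04  0.039 0.006]
black 2603 px [206  28] ztop 0.029 mid [0.4409 0.0895 0.0278] ext [0.031 0.039 0.005]
black 726 px [268 189] ztop 0.053 mid [0.526  0.1351 0.0526] ext [0.014 0.145 0.007]
black 5905 px [246 214] ztop 0.055 mid [0.5468 0.1286 0.069 ] ext [0.042 0.129 0.034]
black 1646 px [ 61 253] ztop 0.068 mid [0.5946 0.0098 0.0681] ext [0.092 0.048 0.008]
black 1016 px [328 234] ztop 0.055 mid [0.5502 0.1724 0.0697] ext [0.021 0.036 0.035]
```

```bash
python3 -m inch '[[[0.0038,0.003,0.015],0],[[0.0038,0.003,0.026],0],[[0.0038,0.003,0.029],0],[[0.0038,0.003,0.029],0],[[0.0038,0.003,0.029],0]]'
python3 -m inch '[[[0,0,0],0],[[0,0,0],0],[[0,0,0],0]]' 0.35
python3 -m inch '[[[0,0,-0.025],0],[[0,0,-0.06],0],[[0,0,-0.1],0],[[0,0,-0.11],0],[[0,0,-0.11],0]]'
python3 - <<'E'
from h import *
go(.4364,.09,.06); print(st()['orientation']); c=cam('wrist'); save(c['im'],'w1'); from m1 import meas; meas(c)
E
```

```text
clock: 4.88
tcp_pos: [0.5559, 0.1501, 0.0608]
orientation: [0.004, -0.049, 0.999, 0.002]
wrist_force: [-0.1, 0.1, -0.6]
finger_gap: 0.038
clock: 5.13
tcp_pos: [0.5565, 0.1502, 0.0616]
orientation: [0.005, -0.049, 0.999, 0.002]
wrist_force: [-0.2, 0.1, -0.4]
finger_gap: 0.0554
clock: 5.55
tcp_pos: [0.5583, 0.15, 0.1765]
orientation: [0.009, -0.049, 0.999, 0.002]
wrist_force: [-0.1, 0.8, 0.6]
finger_gap: 0.0554
shift mm [129.5 -48.1 113.8] tcp [0.5583 0.15   0.1765] yawY deg 95.7
[ 0.00945777 -0.0493565   0.99873334  0.00248905]
red 1893 px [65 50] ztop 0.029 mid [ 0.4543 -0.0458  0.0278] ext [0.038 0.041 0.006]
red 1101 px [ 23 244] ztop 0.115 mid [ 0.5953 -0.0422  0.1146] ext [0.02  0.022 0.006]
red 111 px [328 314] ztop 0.053 mid [0.6788 0.2097 0.052 ] ext [0.008 0.019 0.004]
green 1728 px [282 200] ztop 0.08 mid [0.5535 0.1494 0.0785] ext [0.04  0.039 0.005]
yellow 1289 px [ 33 274] ztop 0.115 mid [ 0.6214 -0.0408  0.1141] ext [0.019 0.029 0.005]
black 1469 px [225  45] ztop 0.029 mid [0.4374 0.0894 0.0277] ext [0.038 0.039 0.005]
black 100 px [229 162] ztop 0.055 mid [0.5287 0.1065 0.0535] ext [0.006 0.07  0.005]
black 75 px [315 162] ztop 0.053 mid [0.5221 0.1748 0.0522] ext [0.006 0.064 0.004]
black 296 px [115 202] ztop 0.07 mid [0.5785 0.0019 0.0692] ext [0.069 0.064 0.006]
black 2037 px [248 176] ztop 0.055 mid [0.5424 0.1237 0.0548] ext [0.032 0.119 0.006]
black 360 px [232 192] ztop 0.056 mid [0.5553 0.1053 0.0548] ext [0.014 0.032 0.004]
```

```bash
python3 -m inch '[[[0.03,-0.011,0.01],0],[[0.06,-0.022,0.03],0],[[0.09,-0.033,0.055],0],[[0.12,-0.044,0.08],0],[[0.1287,-0.0485,0.1],0]]' 0
python3 -m inch '[[[0,0,0],0],[[0,0,0],0]]'
python3 - <<'E'
from h import *
go(.4372,.0895,.0085); print(st()['orientation'])
E
```

```text
clock: 6.02
tcp_pos: [0.4272, 0.0885, 0.0678]
orientation: [0.003, -0.049, 0.999, 0.002]
wrist_force: [-1.5, 0.5, -0.1]
finger_gap: 0.0856
clock: 6.18
tcp_pos: [0.4236, 0.0882, 0.0656]
orientation: [-0.001, -0.049, 0.999, 0.002]
wrist_force: [-0.2, -0.0, 0.9]
finger_gap: 0.0853
shift mm [-13.7  -0.3  57.1] tcp [0.4236 0.0882 0.0656] yawY deg 95.6
[-5.28351939e-04 -4.87594717e-02  9.98807412e-01  2.44732707e-03]
```

```bash
python3 -m inch '[[[-0.0137,0,0.01],0],[[-0.0137,0,0.035],0],[[-0.0137,0,0.057],0],[[-0.0137,0,0.057],0],[[-0.0137,0,0.057],0]]'
python3 - <<'E'
from h import *
go(.4372,.0895,.0085); print(st()['orientation'])
E
```

```text
clock: 6.6
tcp_pos: [0.4377, 0.0902, 0.0086]
orientation: [-0.001, -0.049, 0.999, 0.003]
wrist_force: [0.1, -1.2, -0.9]
finger_gap: 0.0852
shift mm [ 0.6 -0.6  0.1] tcp [0.4377 0.0902 0.0086] yawY deg 95.6
[-0.00114099 -0.04897392  0.99879621  0.00252844]
```

```bash
python3 -m inch '[[[0,0,0],0],[[0,0,0],0],[[0,0,0],0],[[0,0,0],0],[[0,0,0],0]]' 1 50
python3 -m inch '[[[0,0,-0.02],0],[[0,0,-0.05],0],[[0,0,-0.085],0],[[0,0,-0.1],0],[[0,0,-0.1],0]]'
python3 -m inch '[[[0,0,0],0],[[0,0,0],0]]'
python3 - <<'E'
from h import *
go(.6011,.133,.095); print(st()['orientation']); c=cam('wrist'); from m1 import meas; meas(c)
E
```

```text
clock: 7.02
tcp_pos: [0.4388, 0.0902, 0.01]
orientation: [0.0, -0.049, 0.999, 0.002]
wrist_force: [-1.1, -0.5, 6.8]
finger_gap: 0.0385
clock: 7.43
tcp_pos: [0.442, 0.0898, 0.1145]
orientation: [0.004, -0.049, 0.999, 0.002]
wrist_force: [-0.5, 0.1, -0.8]
finger_gap: 0.0381
clock: 7.6
tcp_pos: [0.4422, 0.0898, 0.1147]
orientation: [0.005, -0.049, 0.999, 0.002]
wrist_force: [-0.4, 0.2, -1.4]
finger_gap: 0.0384
shift mm [-162.2   27.4   21.4] tcp [0.4422 0.0898 0.1147] yawY deg 95.6
[ 0.00482574 -0.04899863  0.99878444  0.00234162]
red 4678 px [37 48] ztop 0.034 mid [ 0.3418 -0.0852  0.0329] ext [0.052 0.043 0.005]
red 1843 px [112 210] ztop 0.029 mid [ 0.4532 -0.0454  0.0275] ext [0.04  0.04  0.005]
green 333 px [325 357] ztop 0.074 mid [0.5444 0.1336 0.075 ] ext [0.011 0.006 0.009]
black 144 px [  6 378] ztop 0.027 mid [ 0.6343 -0.148   0.039 ] ext [0.038 0.034 0.031]
```

```bash
python3 -m inch '[[[-0.035,0.006,0],0],[[-0.07,0.012,0],0],[[-0.11,0.018,0],0],[[-0.145,0.024,0],0],[[-0.164,0.028,0.005],0]]'
python3 -m inch '[[[0,0,0],0],[[0,0,0],0]]'
python3 - <<'E'
from h import *
go(.603,.1337,.0618); print(st()['orientation']); c=cam('wrist'); P=c['P'];meas=__import__('m1').meas; meas(c); save(c['im'],'w2',k=1.4)
E
```

```text
clock: 8.07
tcp_pos: [0.6057, 0.1344, 0.1093]
orientation: [0.005, -0.049, 0.999, 0.002]
wrist_force: [0.0, 0.3, -0.1]
finger_gap: 0.0381
clock: 8.23
tcp_pos: [0.605, 0.1344, 0.1066]
orientation: [0.003, -0.049, 0.999, 0.002]
wrist_force: [-0.9, -0.5, -0.0]
finger_gap: 0.0385
shift mm [ 2.3 -0.7 44.8] tcp [0.605  0.1344 0.1066] yawY deg 95.6
[ 0.00279538 -0.04909696  0.99878733  0.00235281]
green 3503 px [317 165] ztop 0.08 mid [0.5539 0.1494 0.0786] ext [0.04  0.039 0.006]
yellow 59 px [426 367] ztop 0.163 mid [0.6002 0.1819 0.1677] ext [0.015 0.011 0.018]
black 846 px [ 92 183] ztop 0.071 mid [0.5883 0.0087 0.07  ] ext [0.081 0.05  0.006]
black 3145 px [239 175] ztop 0.056 mid [0.5686 0.1031 0.055 ] ext [0.041 0.04  0.004]
black 214 px [344 198] ztop 0.056 mid [0.5752 0.1711 0.0548] ext [0.013 0.013 0.005]
```

View pics/w2.png

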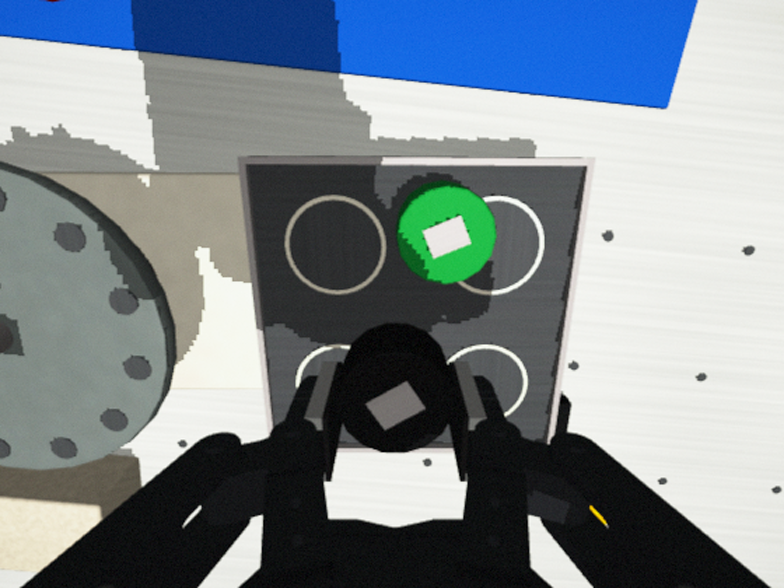

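Green stands inside the rim at (447,236). Black is held square between the fingers at (397,400). Lowering it now.

```bash
python3 -m inch '[[[0.0023,-0.001,0.02],0],[[0.0023,-0.001,0.037],0],[[0.0023,-0.001,0.0435],0],[[0.0023,-0.001,0.0445],0],[[0.0023,-0.001,0.0445],0]]'
python3 -m inch '[[[0,0,0],0],[[0,0,0],0],[[0,0,0],0]]' 0.35
python3 -m inch '[[[0,0,-0.025],0],[[0,0,-0.06],0],[[0,0,-0.09],0],[[0,0,-0.09],0],[[0,0,-0.09],0]]'
python3 - <<'E'
from h import *
go(.4538,-.0455,.07); print(st()['orientation']); c=cam('wrist'); from m1 import meas; meas(c)
E
```

```text
clock: 8.7
tcp_pos: [0.6005, 0.1329, 0.0627]
orientation: [0.002, -0.049, 0.999, 0.002]
wrist_force: [0.5, -0.5, -0.2]
finger_gap: 0.0383
clock: 8.95
tcp_pos: [0.6008, 0.1329, 0.0635]
orientation: [0.002, -0.049, 0.999, 0.002]
wrist_force: [0.3, -0.1, -0.3]
finger_gap: 0.0557
clock: 9.37
tcp_pos: [0.6023, 0.1327, 0.1565]
orientation: [0.005, -0.049, 0.999, 0.002]
wrist_force: [0.6, -0.7, 0.0]
finger_gap: 0.0557
shift mm [ 166.2 -163.2   84. ] tcp [0.6023 0.1327 0.1565] yawY deg 95.6
[ 0.00541078 -0.04898574  0.99878196  0.00239227]
red 692 px [70  7] ztop 0.029 mid [ 0.4678 -0.044   0.0278] ext [0.012 0.033 0.006]
red 1271 px [ 18 200] ztop 0.115 mid [ 0.5954 -0.0398  0.1143] ext [0.02  0.015 0.007]
green 2150 px [311 155] ztop 0.08 mid [0.5539 0.1495 0.0785] ext [0.039 0.039 0.005]
yellow 1537 px [ 29 236] ztop 0.115 mid [ 0.6213 -0.0387  0.1141] ext [0.018 0.025 0.006]
yellow 149 px [402 312] ztop 0.202 mid [0.5879 0.1742 0.2041] ext [0.006 0.007 0.006]
black 5948 px [254 175] ztop 0.079 mid [0.5981 0.1322 0.0782] ext [0.039 0.039 0.006]
black 327 px [131 165] ztop 0.071 mid [0.5827 0.015  0.0703] ext [0.057 0.036 0.006]
black 2043 px [249 164] ztop 0.056 mid [0.5683 0.103  0.0549] ext [0.04  0.04  0.005]
black 43 px [327 184] ztop 0.056 mid [0.5774 0.166  0.0545] ext [0.006 0.007 0.003]
```

```bash
python3 -m inch '[[[0.028,-0.028,0],0],[[0.056,-0.056,0],0],[[0.084,-0.084,0],0],[[0.112,-0.112,0.0],0],[[0.14,-0.14,0.01],0]]' 0
python3 -m inch '[[[0.01,-0.01,0.02],0],[[0.02,-0.018,0.04],0],[[0.02,-0.018,0.06],0],[[0.02,-0.018,0.06],0],[[0.02,-0.018,0.06],0]]'
python3 - <<'E'
from h import *
go(.4538,-.0455,.01); print(st()['orientation']); c=cam('wrist'); from m1 import meas; meas(c)
E
```

```text
clock: 9.83
tcp_pos: [0.4742, -0.0213, 0.1427]
orientation: [0.004, -0.049, 0.999, 0.002]
wrist_force: [0.9, -0.9, -0.1]
finger_gap: 0.0857
clock: 10.25
tcp_pos: [0.4546, -0.0406, 0.081]
orientation: [0.002, -0.049, 0.999, 0.003]
wrist_force: [0.7, 0.1, 0.5]
finger_gap: 0.0852
shift mm [ 1.6 -5.2 71. ] tcp [ 0.4546 -0.0406  0.081 ] yawY deg 95.6
[ 0.00173477 -0.04913826  0.9987862   0.00292468]
red 6150 px [212  42] ztop 0.034 mid [ 0.3449 -0.0916  0.0331] ext [0.046 0.054 0.006]
red 2154 px [275 226] ztop 0.029 mid [ 0.4532 -0.0463  0.0276] ext [0.04  0.038 0.005]
red 44 px [ 98 417] ztop 0.05 mid [ 0.5452 -0.1375  0.0987] ext [0.145 0.072 0.103]
green 66 px [554 384] ztop 0.158 mid [0.4351 0.0294 0.1599] ext [0.001 0.001 0.005]
```

```bash
python3 -m inch '[[[0.001,-0.0058,0.02],0],[[0.001,-0.0058,0.05],0],[[0.001,-0.0058,0.07],0],[[0.001,-0.0058,0.071],0],[[0.001,-0.0058,0.071],0]]'
python3 -m inch '[[[0,0,0],0],[[0,0,0],0],[[0,0,0],0],[[0,0,0],0],[[0,0,0],0]]' 1 50
python3 -m inch '[[[0,0,-0.02],0],[[0,0,-0.05],0],[[0,0,-0.085],0],[[0,0,-0.115],0],[[0,0,-0.13],0]]'
python3 -m inch '[[[0,0,0],0],[[0,0,0],0]]'
python3 - <<'E'
from h import *
go(.6451,.1572,.13); print(st()['orientation']); c=cam('wrist'); from m1 import meas; meas(c)
E
```

```text
clock: 10.72
tcp_pos: [0.456, -0.0457, 0.0112]
orientation: [0.002, -0.05, 0.999, 0.003]
wrist_force: [0.6, 0.1, -0.2]
finger_gap: 0.0855
clock: 11.13
tcp_pos: [0.4571, -0.0459, 0.0127]
orientation: [0.004, -0.05, 0.999, 0.002]
wrist_force: [-1.4, 0.8, 7.6]
finger_gap: 0.0379
clock: 11.55
tcp_pos: [0.458, -0.0471, 0.1471]
orientation: [0.006, -0.05, 0.999, 0.001]
wrist_force: [1.6, 0.2, -0.6]
finger_gap: 0.0381
clock: 11.72
tcp_pos: [0.4592, -0.0475, 0.1486]
orientation: [0.008, -0.05, 0.999, 0.001]
wrist_force: [0.5, -0.6, -1.5]
finger_gap: 0.0381
shift mm [-205.1  185.    22.1] tcp [ 0.4592 -0.0475  0.1486] yawY deg 95.7
[ 8.23631366e-03 -5.00224864e-02  9.98713824e-01  7.82577159e-04]
red 3889 px [240  45] ztop 0.034 mid [ 0.3411 -0.0918  0.0332] ext [0.053 0.054 0.006]
red 5153 px [282 271] ztop 0.164 mid [ 0.4553 -0.0483  0.163 ] ext [0.04  0.039 0.005]
green 2161 px [491 335] ztop 0.079 mid [0.5534 0.1497 0.0782] ext [0.04  0.041 0.005]
green 322 px [ 42 358] ztop 0.049 mid [ 0.6422 -0.2701  0.0484] ext [0.036 0.015 0.003]
yellow 607 px [ 79 356] ztop 0.06 mid [ 0.5482 -0.1719  0.1393] ext [0.194 0.134 0.167]
black 193 px [471 315] ztop 0.055 mid [0.5481 0.1414 0.0539] ext [0.034 0.03  0.003]
black 40 px [553 314] ztop 0.057 mid [0.5331 0.2087 0.0554] ext [0.016 0.003 0.004]
black 486 px [ 57 357] ztop 0.048 mid [ 0.6414 -0.2537  0.0473] ext [0.038 0.026 0.004]
```

```bash
python3 -m inch '[[[-0.028,0.025,0],0],[[-0.056,0.05,0],0],[[-0.084,0.075,0],0],[[-0.112,0.1,0],0],[[-0.14,0.125,0],0]]'
python3 -m inch '[[[-0.028,0.025,0],0],[[-0.05,0.045,0.0],0],[[-0.065,0.058,0.01],0],[[-0.065,0.058,0.015],0],[[-0.065,0.058,0.015],0]]'
python3 - <<'E'
from h import *
go(.649,.158,.065); print(st()['orientation']); c=cam('wrist'); from m1 import meas; meas(c)
E
```

```text
clock: 12.18
tcp_pos: [0.5845, 0.0926, 0.1467]
orientation: [0.005, -0.05, 0.999, 0.001]
wrist_force: [0.2, -0.2, -1.3]
finger_gap: 0.0377
clock: 12.6
tcp_pos: [0.6416, 0.1574, 0.1278]
orientation: [0.001, -0.051, 0.999, 0.001]
wrist_force: [-1.2, -0.7, -1.2]
finger_gap: 0.0382
shift mm [-7.3 -0.3 62.8] tcp [0.6416 0.1574 0.1278] yawY deg 95.8
[ 1.40739547e-03 -5.06742724e-02  9.98713772e-01  9.68740635e-04]
red 5168 px [282 271] ztop 0.144 mid [0.638  0.1566 0.1424] ext [0.04  0.039 0.005]
red 132 px [348 268] ztop 0.136 mid [0.63   0.1849 0.1375] ext [0.005 0.008 0.007]
green 3242 px [284  94] ztop 0.08 mid [0.5541 0.1494 0.0789] ext [0.039 0.039 0.005]
yellow 925 px [386 298] ztop 0.092 mid [0.6568 0.215  0.1325] ext [0.064 0.053 0.089]
black 14181 px [221 150] ztop 0.079 mid [0.5986 0.1326 0.0784] ext [0.039 0.039 0.006]
black 48 px [17 61] ztop 0.071 mid [ 0.5514 -0.0078  0.0695] ext [0.007 0.014 0.005]
black 575 px [ 82 136] ztop 0.07 mid [0.5997 0.0161 0.0692] ext [0.089 0.035 0.006]
black 3114 px [212 110] ztop 0.056 mid [0.5682 0.1031 0.0549] ext [0.041 0.04  0.005]
black 1161 px [313 204] ztop 0.055 mid [0.6265 0.1792 0.0546] ext [0.028 0.036 0.004]
```

```bash
python3 -m inch '[[[-0.0073,0,0.025],0],[[-0.0073,0,0.05],0],[[-0.0073,0,0.06],0],[[-0.0073,0,0.063],0],[[-0.0073,0,0.063],0]]'
python3 -m inch '[[[0,0,0],0],[[0,0,0],0],[[0,0,0],0]]' 0.35
python3 -m inch '[[[0,0,-0.025],0],[[0,0,-0.06],0],[[0,0,-0.095],0],[[0,0,-0.12],0],[[0,0,-0.12],0]]'
python3 - <<'E'
from h import *
go(.6319,-.1971,.20); print(st()['orientation']); c=cam('wrist'); save(c['im'],'w3'); from m1 import meas; meas(c); c=cam('top'); print('top'); meas(c)
E
```

```text
clock: 13.07
tcp_pos: [0.6478, 0.1567, 0.0657]
orientation: [0.001, -0.05, 0.999, 0.001]
wrist_force: [0.0, 0.6, -0.5]
finger_gap: 0.0382
clock: 13.32
tcp_pos: [0.6487, 0.1567, 0.0673]
orientation: [0.002, -0.05, 0.999, 0.001]
wrist_force: [-0.5, 0.9, -0.4]
finger_gap: 0.0558
clock: 13.73
tcp_pos: [0.6517, 0.1569, 0.1957]
orientation: [0.008, -0.05, 0.999, 0.001]
wrist_force: [0.5, 0.1, 0.9]
finger_gap: 0.0555
shift mm [  54.7 -350.3   -5.9] tcp [0.6517 0.1569 0.1957] yawY deg 95.7
[ 0.00835954 -0.04964016  0.99873128  0.00134316]
red 1063 px [ 15 114] ztop 0.115 mid [ 0.5957 -0.0396  0.1142] ext [0.022 0.015 0.007]
red 1498 px [282 191] ztop 0.08 mid [0.6446 0.1558 0.0785] ext [0.04  0.039 0.005]
red 188 px [333 223] ztop 0.053 mid [0.6772 0.21   0.0519] ext [0.012 0.021 0.005]
green 1875 px [285  80] ztop 0.08 mid [0.5541 0.1493 0.0786] ext [0.039 0.039 0.005]
yellow 799 px [ 34 150] ztop 0.115 mid [ 0.6208 -0.031   0.1143] ext [0.017 0.01  0.005]
yellow 359 px [  7 151] ztop 0.115 mid [ 0.6224 -0.0476  0.1136] ext [0.016 0.005 0.005]
yellow 707 px [365 244] ztop 0.095 mid [0.6832 
[... 1319 characters left out ...]
0.006]
green 54 px [399 177] ztop 0.052 mid [ 0.6386 -0.2679  0.0514] ext [0.033 0.013 0.006]
green 125 px [233 205] ztop 0.416 mid [0.468  0.0761 0.6471] ext [0.017 0.002 0.022]
yellow 147 px [382 178] ztop 0.063 mid [ 0.6352 -0.2202  0.0918] ext [0.029 0.039 0.065]
black 158 px [248 174] ztop 0.059 mid [0.6356 0.1097 0.059 ] ext [0.032 0.038 0.008]
black 109 px [367 179] ztop 0.052 mid [ 0.6327 -0.1964  0.0517] ext [0.037 0.041 0.008]
black 126 px [392 177] ztop 0.051 mid [ 0.6366 -0.2465  0.0505] ext [0.038 0.035 0.006]
black 72 px [379 190] ztop 0.043 mid [ 0.607  -0.2278  0.0434] ext [0.008 0.081 0.008]
black 186 px [250 201] ztop 0.059 mid [0.5667 0.1036 0.0582] ext [0.037 0.035 0.007]
```

```bash
python3 -m inch '[[[0.005,-0.035,0],0],[[0.01,-0.07,0],0],[[0.015,-0.105,0],0],[[0.022,-0.145,0],0],[[0.028,-0.185,0],0]]' 0
python3 -m inch '[[[0.005,-0.035,0],0],[[0.01,-0.07,0],0],[[0.015,-0.11,0],0],[[0.022,-0.145,0],0],[[0.027,-0.165,0],0]]'
python3 -m inch '[[[0,0,0],0],[[0,0,0],0]]'
python3 - <<'E'
from h import *
go(.6319,-.1971,.09); print(st()['orientation']); c=cam('wrist'); np.savez('w4.npz',**c); save(c['im'],'w4',k=1.4); from m1 import meas; meas(c)
E
```

```text
clock: 14.25
tcp_pos: [0.6387, -0.0312, 0.1878]
orientation: [0.003, -0.05, 0.999, 0.001]
wrist_force: [1.1, -0.2, 0.6]
finger_gap: 0.0854
clock: 14.67
tcp_pos: [0.6272, -0.2019, 0.1854]
orientation: [0.002, -0.049, 0.999, 0.001]
wrist_force: [-0.7, 0.7, 0.4]
finger_gap: 0.0855
clock: 14.83
tcp_pos: [0.6259, -0.2033, 0.1833]
orientation: [0.001, -0.047, 0.999, 0.002]
wrist_force: [-0.2, 0.9, -0.8]
finger_gap: 0.0856
shift mm [-6.4  5.2 93.4] tcp [ 0.6259 -0.2033  0.1833] yawY deg 95.4
[ 8.55079769e-04 -4.71540762e-02  9.98884952e-01  2.14826498e-03]
red 408 px [314 204] ztop 0.049 mid [ 0.6308 -0.1712  0.0492] ext [0.041 0.015 0.007]
red 1007 px [498 201] ztop 0.115 mid [ 0.5955 -0.0453  0.1147] ext [0.02  0.02  0.007]
green 482 px [209 206] ztop 0.049 mid [ 0.6404 -0.2711  0.0482] ext [0.04  0.014 0.004]
green 1011 px [287 231] ztop 0.125 mid [ 0.6317 -0.1991  0.1235] ext [0.023 0.022 0.006]
yellow 1222 px [260 207] ztop 0.06 mid [ 0.6344 -0.2215  0.0728] ext [0.031 0.035 0.034]
yellow 647 px [478 232] ztop 0.115 mid [ 0.6223 -0.0511  0.1139] ext [0.017 0.01  0.005]
yellow 472 px [507 234] ztop 0.115 mid [ 0.6207 -0.0327  0.1141] ext [0.016 0.01  0.005]
black 2987 px [467 167] ztop 0.104 mid [ 0.5561 -0.0505  0.1056] ext [0.023 0.026 0.011]
black 51 px [496 174] ztop 0.104 mid [ 0.5771 -0.0505  0.103 ] ext [0.014 0.003 0.005]
black 548 px [264 174] ztop 0.049 mid [ 0.6073 -0.2238  0.0479] ext [0.011 0.106 0.005]
black 1966 px [258 204] ztop 0.049 mid [ 0.6361 -0.2189  0.0725] ext [0.049 0.109 0.056]
black 322 px [555 259] ztop 0.055 mid [0.6639 0.0736 0.0543] ext [0.033 0.006 0.006]
black 46 px [324 321] ztop 0.037 mid [ 0.7702 -0.1407  0.036 ] ext [0.025 0.001 0.005]
```

View pics/w4.png

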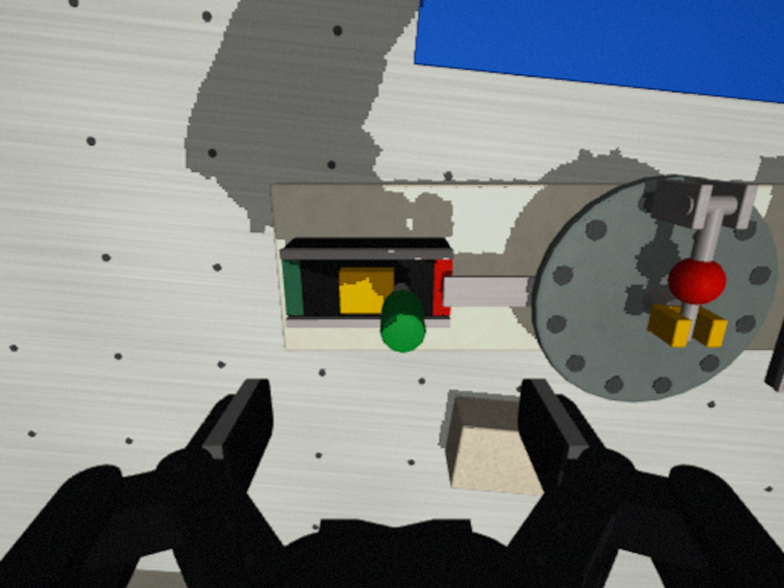

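The knob top is at (403,330), between the open jaws and next to the red-end notch. The yellow bar is at (365,288). Descending to grip it.

```bash
python3 -m inch '[[[-0.0064,0.0045,0.025],0],[[-0.0064,0.0045,0.06],0],[[-0.0064,0.0045,0.085],0],[[-0.0064,0.0045,0.0935],0],[[-0.0064,0.0045,0.0935],0]]'
python3 -m inch '[[[0,0,0],0],[[0,0,0],0]]'
python3 - <<'E'
from h import *
go(.6318,-.198,.09); print(st()['orientation'])
E
```

```text
clock: 15.3
tcp_pos: [0.6304, -0.1935, 0.0871]
orientation: [-0.002, -0.049, 0.999, 0.004]
wrist_force: [-0.4, -0.1, -0.2]
finger_gap: 0.0854
clock: 15.47
tcp_pos: [0.6311, -0.1928, 0.0885]
orientation: [-0.001, -0.05, 0.999, 0.004]
wrist_force: [-0.1, -0.0, 0.2]
finger_gap: 0.0855
shift mm [-0.1 -5.3 -1.6] tcp [ 0.6311 -0.1928  0.0885] yawY deg 95.7
[-0.00114534 -0.04984822  0.99874945  0.00365897]
```

```bash
python3 -m inch '[[[0,-0.0053,0],0],[[0,-0.0053,0],0],[[0,-0.0053,0],0],[[0,-0.0053,0],0],[[0,-0.0053,0],0]]' 1 60
python3 -m inch '[[[0,0,0],0],[[0,0,0],0],[[0,0,0],0]]'
python3 -m inch '[[[0,0,-0.005],0],[[0,0,-0.01],0],[[0,0,-0.0165],0],[[0,0,-0.0165],0],[[0,0,-0.0165],0]]'
python3 - <<'E'
from h import *
print(st()['orientation'],st()['wrist_force']); c=cam('wrist'); from m1 import meas; meas(c); go(.6318,-.198,.1)
E
```

```text
clock: 15.88
tcp_pos: [0.6318, -0.1983, 0.0889]
orientation: [-0.001, -0.05, 0.999, 0.004]
wrist_force: [-0.0, 0.4, -0.3]
finger_gap: 0.0253
clock: 16.13
tcp_pos: [0.6319, -0.1984, 0.0891]
orientation: [-0.001, -0.05, 0.999, 0.003]
wrist_force: [-0.3, 0.9, 1.1]
finger_gap: 0.0224
clock: 16.55
tcp_pos: [0.6318, -0.1989, 0.1059]
orientation: [-0.001, -0.05, 0.999, 0.003]
wrist_force: [1.0, -2.2, -5.5]
finger_gap: 0.0226
[-7.98439162e-04 -4.95159499e-02  9.98768554e-01  2.98475152e-03] [ 1.022388   -2.16295131 -5.48127581]
red 653 px [320 230] ztop 0.049 mid [ 0.6308 -0.1743  0.0781] ext [0.04  0.022 0.064]
green 857 px [178 231] ztop 0.049 mid [ 0.6402 -0.2708  0.0477] ext [0.039 0.015 0.004]
green 3618 px [282 296] ztop 0.141 mid [ 0.6316 -0.1997  0.1399] ext [0.024 0.022 0.005]
yellow 2403 px [248 234] ztop 0.06 mid [ 0.6344 -0.2216  0.0832] ext [0.032 0.036 0.055]
yellow 858 px [548 274] ztop 0.106 mid [ 0.6225 -0.055   0.1067] ext [0.016 0.005 0.008]
black 1101 px [445 195] ztop 0.07 mid [ 0.6035 -0.0897  0.0695] ext [0.115 0.055 0.006]
black 894 px [547 150] ztop 0.085 mid [ 0.5576 -0.0613  0.0852] ext [0.021 0.004 0.008]
black 1145 px [247 188] ztop 0.046 mid [ 0.6071 -0.2234  0.0457] ext [0.011 0.108 0.007]
black 160 px [530 253] ztop 0.083 mid [ 0.6195 -0.0488  0.0831] ext [0.008 0.004 0.007]
shift mm [-0.1  0.9  5.6] tcp [ 0.6318 -0.1989  0.1056] yawY deg 95.7
```

```bash
python3 -m inch '[[[0,-0.012,-0.0015],0],[[0,-0.024,-0.0015],0],[[0,-0.036,-0.0015],0],[[0,-0.046,-0.0015],0],[[0,-0.048,-0.0015],0]]'
python3 -m inch '[[[0,0,0],0],[[0,-0.001,0],0],[[0,-0.001,0],0]]'
python3 - <<'E'
from h import *
s=st();print(s['orientation'],s['wrist_force']); c=cam('wrist'); from m1 import meas; meas(c); go(.6364,-.247,.089)
E
```

```text
clock: 17.02
tcp_pos: [0.636, -0.2464, 0.1057]
orientation: [-0.001, -0.049, 0.999, 0.006]
wrist_force: [1.3, 10.0, -4.7]
finger_gap: 0.0227
clock: 17.27
tcp_pos: [0.6361, -0.2463, 0.1049]
orientation: [-0.001, -0.049, 0.999, 0.008]
wrist_force: [1.4, 7.5, -4.1]
finger_gap: 0.0224
[-0.00133146 -0.0493673   0.99874847  0.00791172] [ 1.44514487  7.50134892 -4.12794024]
red 285 px [392 213] ztop 0.049 mid [ 0.6163 -0.173   0.0499] ext [0.012 0.014 0.009]
red 125 px [386 254] ztop 0.049 mid [ 0.6479 -0.1692  0.0478] ext [0.007 0.012 0.003]
green 826 px [245 232] ztop 0.049 mid [ 0.6404 -0.2713  0.048 ] ext [0.04  0.015 0.004]
green 3570 px [284 296] ztop 0.14 mid [ 0.6363 -0.2466  0.1389] ext [0.024 0.022 0.005]
yellow 2421 px [319 235] ztop 0.06 mid [ 0.6342 -0.222   0.0824] ext [0.031 0.04  0.053]
black 1901 px [507 212] ztop 0.071 mid [ 0.6203 -0.1008  0.0697] ext [0.117 0.033 0.006]
black 1196 px [316 189] ztop 0.047 mid [ 0.6074 -0.224   0.047 ] ext [0.012 0.109 0.009]
black 680 px [433 236] ztop 0.061 mid [ 0.6271 -0.1449  0.0593] ext [0.03  0.01  0.005]
black 231 px [361 255] ztop 0.048 mid [ 0.6497 -0.1869  0.0476] ext [0.008 0.024 0.004]
shift mm [-0.3 -1.  15.9] tcp [ 0.6361 -0.2462  0.1049] yawY deg 95.7
```

```bash
python3 -m inch '[[[0,-0.0005,0.006],0],[[0,-0.0005,0.012],0],[[0,-0.0005,0.017],0],[[0,-0.0005,0.018],0],[[0,-0.0005,0.018],0]]'
python3 - <<'E'
from h import *
s=st();print(s['orientation'],s['wrist_force']); c=cam('wrist'); from m1 import meas; meas(c)
E
```

```text
clock: 17.73
tcp_pos: [0.6364, -0.2462, 0.089]
orientation: [-0.001, -0.05, 0.999, 0.008]
wrist_force: [-2.0, 7.6, 7.3]
finger_gap: 0.0231
[-6.11245274e-04 -4.96510139e-02  9.98732459e-01  8.23878561e-03] [-2.04031321  7.62468737  7.26456215]
red 309 px [400 221] ztop 0.049 mid [ 0.6167 -0.1723  0.0476] ext [0.012 0.012 0.004]
red 123 px [394 265] ztop 0.049 mid [ 0.6475 -0.1694  0.0478] ext [0.007 0.013 0.003]
green 866 px [242 238] ztop 0.049 mid [ 0.6391 -0.2719  0.0712] ext [0.038 0.013 0.05 ]
green 3581 px [284 296] ztop 0.124 mid [ 0.6361 -0.2464  0.123 ] ext [0.023 0.022 0.005]
yellow 2515 px [324 243] ztop 0.06 mid [ 0.6333 -0.2218  0.0787] ext [0.029 0.039 0.046]
black 2265 px [519 227] ztop 0.071 mid [ 0.6253 -0.1007  0.0698] ext [0.107 0.034 0.006]
black 1375 px [319 195] ztop 0.047 mid [ 0.6073 -0.2242  0.0461] ext [0.011 0.108 0.007]
black 821 px [445 245] ztop 0.061 mid [ 0.6271 -0.145   0.0593] ext [0.03  0.01  0.005]
black 221 px [367 266] ztop 0.048 mid [ 0.6501 -0.1869  0.0472] ext [0.007 0.023 0.004]
```

```bash
python3 -m inch '[[[0,0,0],0],[[0,0,0],0],[[0,0,0],0]]' 0.3
python3 -m inch '[[[0,0,-0.02],0],[[0,0,-0.05],0],[[0,0,-0.085],0],[[0,0,-0.1],0],[[0,0,-0.1],0]]'
python3 - <<'E'
from h import *
s=st();print(s['orientation']); go(.5956,-.0433,.165)
E
```

```text
clock: 18.03
tcp_pos: [0.6369, -0.2475, 0.0897]
orientation: [0.0, -0.049, 0.999, 0.007]
wrist_force: [-0.2, -0.4, -0.0]
finger_gap: 0.0581
clock: 18.45
tcp_pos: [0.6393, -0.2513, 0.1954]
orientation: [0.004, -0.049, 0.999, 0.005]
wrist_force: [0.1, -0.5, 0.6]
finger_gap: 0.0601
[ 0.0040602  -0.04879419  0.99878866  0.0048843 ]
shift mm [ 23.5 210.9  32.2] tcp [ 0.6393 -0.2513  0.1954] yawY deg 95.6
```

```bash
python3 -m inch '[[[0.005,0.04,0],0],[[0.01,0.08,0],0],[[0.015,0.12,0],0],[[0.02,0.16,0],0],[[0.023,0.2,0],0]]'
python3 -m inch '[[[0,0.01,0],0],[[0,0.01,0.01],0],[[0,0.01,0.015],0],[[0,0.01,0.015],0]]'
python3 - <<'E'
from h import *
s=st();print(s['orientation']); c=cam('wrist'); save(c['im'],'w5',k=1.4); from m1 import meas; meas(c); go(.5956,-.0433,.086); c=cam('top'); print('top'); meas(c)
E
```

```text
clock: 18.87
tcp_pos: [0.5958, -0.0536, 0.1962]
orientation: [0.004, -0.048, 0.999, 0.005]
wrist_force: [0.1, 0.6, 0.5]
finger_gap: 0.0598
clock: 19.2
tcp_pos: [0.5943, -0.0445, 0.1789]
orientation: [0.002, -0.048, 0.999, 0.005]
wrist_force: [-0.1, -0.2, 0.2]
finger_gap: 0.0599
[ 0.00210715 -0.0475657   0.99885388  0.0048982 ]
red 165 px [142 210] ztop 0.049 mid [ 0.6158 -0.1723  0.0503] ext [0.012 0.015 0.01 ]
red 856 px [282 224] ztop 0.115 mid [ 0.5949 -0.044   0.1143] ext [0.02  0.02  0.006]
red 86 px [146 240] ztop 0.049 mid [ 0.6476 -0.1697  0.0481] ext [0.008 0.014 0.005]
red 1979 px [490 276] ztop 0.079 mid [0.6443 0.1556 0.0781] ext [0.039 0.04  0.005]
green 2341 px [515 180] ztop 0.08 mid [0.5537 0.1497 0.0782] ext [0.039 0.042 0.005]
green 1731 px [ 23 243] ztop 0.123 mid [ 0.6366 -0.2386  0.1225] ext [0.022 0.011 0.007]
yellow 1403 px [ 84 225] ztop 0.06 mid [ 0.6344 -0.2214  0.0586] ext [0.031 0.039 0.005]
yellow 367 px [270 254] ztop 0.116 mid [ 0.6219 -0.0507  0.1144] ext [0.016 0.009 0.005]
yellow 368 px [294 254] ztop 0.116 mid [ 0.6203 -0.0318  0.1141] ext [0.017 0.
[... 1104 characters left out ...]
.037 0.007]
red 127 px [459 261] ztop 0.153 mid [ 0.4273 -0.3816  0.1524] ext [0.025 0.022 0.006]
green 109 px [397 174] ztop 0.127 mid [ 0.6357 -0.245   0.1259] ext [0.02  0.021 0.006]
green 179 px [230 205] ztop 0.083 mid [0.5533 0.1486 0.0822] ext [0.038 0.038 0.006]
yellow 87 px [198 153] ztop 0.098 mid [0.6811 0.2321 0.1054] ext [0.027 0.02  0.024]
yellow 194 px [381 177] ztop 0.063 mid [ 0.6349 -0.2205  0.0628] ext [0.03  0.037 0.008]
black 253 px [238 187] ztop 0.082 mid [0.5989 0.1309 0.0819] ext [0.037 0.038 0.007]
black 76 px [379 190] ztop 0.043 mid [ 0.6068 -0.2268  0.0441] ext [0.008 0.088 0.009]
black 53 px [233 212] ztop 0.058 mid [0.547  0.1578 0.0619] ext [0.034 0.06  0.015]
```

View pics/w5.png

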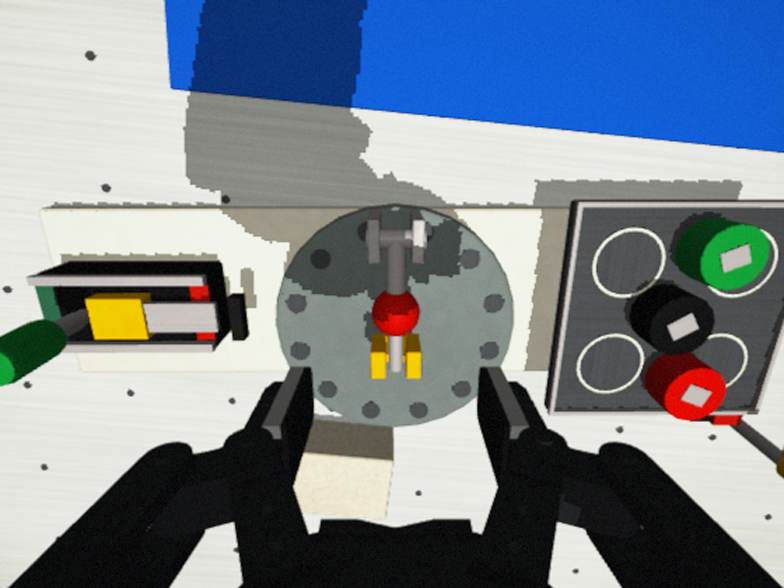

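The brake lever is at the green end with its shoe clear of the wheel. The ball at (396,313) is centred between the jaws, and all three mounts stand on the stage.

```bash
python3 -m inch '[[[-0.0003,0.0008,0.03],0],[[-0.0003,0.0008,0.06],0],[[-0.0003,0.0008,0.085],0],[[-0.0003,0.0008,0.093],0],[[-0.0003,0.0008,0.093],0]]'
python3 -m inch '[[[0,0,0],0],[[0,0,0],0]]'
python3 - <<'E'
from h import *
s=st();print(s['orientation']); go(.5950,-.0436,.086)
E
```

```text
clock: 19.72
tcp_pos: [0.5939, -0.0442, 0.0846]
orientation: [0.0, -0.046, 0.999, 0.005]
wrist_force: [0.9, 0.5, -0.1]
finger_gap: 0.0599
clock: 19.88
tcp_pos: [0.5949, -0.045, 0.0859]
orientation: [0.001, -0.046, 0.999, 0.005]
wrist_force: [0.4, 0.7, -0.6]
finger_gap: 0.0594
[ 0.00117245 -0.04562296  0.99894476  0.00515126]
shift mm [-0.3  1.4 -0.1] tcp [ 0.5949 -0.045   0.0859] yawY deg 95.2
```

```bash
python3 -m inch '[[[0,0.0014,0],0],[[0,0.0014,0],0],[[0,0.0014,0],0],[[0,0.0014,0],0],[[0,0.0014,0],0]]' 1 60
python3 -m inch '[[[0,0,0],0],[[0,0,0],0]]'
python3 -m inch '[[[0.0003,0,-0.005],0],[[0.0014,0,-0.0104],0],[[0.0054,0,-0.02],0],[[0.0117,0,-0.0283],0],[[0.0117,0,-0.0283],0]]'
python3 - <<'E'
from h import *
s=st();print(s['orientation'],s['wrist_force'],s['finger_gap']); c=cam('wrist'); from m1 import meas; meas(c); go(.5950,-.0436,.086)
E
```

```text
clock: 20.3
tcp_pos: [0.5957, -0.0434, 0.0874]
orientation: [0.002, -0.046, 0.999, 0.005]
wrist_force: [0.5, 1.0, 5.6]
finger_gap: 0.023
clock: 20.47
tcp_pos: [0.5957, -0.0433, 0.0877]
orientation: [0.003, -0.046, 0.999, 0.005]
wrist_force: [-0.3, 0.6, -0.6]
finger_gap: 0.0229
clock: 20.88
tcp_pos: [0.5824, -0.0446, 0.1176]
orientation: [0.002, -0.046, 0.999, 0.005]
wrist_force: [-1.1, 1.2, -1.5]
finger_gap: 0.0231
[ 0.00214813 -0.04595527  0.9989291   0.00491387] [-1.14518485  1.17787375 -1.4683787 ] 0.02310047064776597
red 250 px [110 252] ztop 0.049 mid [ 0.6155 -0.1715  0.0504] ext [0.015 0.016 0.008]
red 2277 px [282 290] ztop 0.145 mid [ 0.5813 -0.0459  0.1441] ext [0.019 0.021 0.006]
red 83 px [117 288] ztop 0.049 mid [ 0.6489 -0.1692  0.0473] ext [0.006 0.014 0.004]
red 2444 px [530 330] ztop 0.079 mid [0.6444 0.1523 0.0781] ext [0.04  0.035 0.005]
green 1128 px [548 215] ztop 0.074 mid [0.5588 0.1352 0.0744] ext [0.026 0.013 0.008]
yellow 2168 px [ 37 271] ztop 0.06 mid [ 0.6342 -0.2214  0.0586] ext [0.031 0.04  0.005]
yellow 400 px [265 328] ztop 0.116 mid [ 0.6222 -0.0509 
[... 367 characters left out ...]
 0.009 0.034]
black 237 px [214 226] ztop 0.075 mid [ 0.578  -0.0896  0.0739] ext [0.012 0.011 0.003]
black 109 px [346 224] ztop 0.075 mid [ 0.5689 -0.0047  0.0737] ext [0.01  0.006 0.003]
black 2364 px [ 96 244] ztop 0.06 mid [ 0.6267 -0.1477  0.0589] ext [0.031 0.018 0.005]
black 2865 px [524 276] ztop 0.079 mid [0.5978 0.1302 0.0782] ext [0.04  0.037 0.005]
black 771 px [ 56 252] ztop 0.048 mid [ 0.6258 -0.2157  0.0504] ext [0.025 0.081 0.01 ]
black 197 px [  7 284] ztop 0.065 mid [ 0.6379 -0.2403  0.0649] ext [0.008 0.004 0.006]
black 155 px [ 89 289] ztop 0.048 mid [ 0.6516 -0.1927  0.0474] ext [0.007 0.034 0.003]
shift mm [-11.9  -0.5  31. ] tcp [ 0.583  -0.0446  0.117 ] yawY deg 95.3
```

```bash
python3 -m inch '[[[0.0065,0,-0.0045],0],[[0.016,0,-0.0085],0],[[0.0265,0,-0.010],0],[[0.029,0,-0.010],0],[[0.029,0,-0.010],0]]'
python3 - <<'E'
from h import *
s=st();print(s['orientation'],s['wrist_force'],s['finger_gap']); c=cam('wrist'); save(c['im'],'w6',k=1.4); go(.5558,-.0472,.126)
E
```

```text
clock: 21.35
tcp_pos: [0.5556, -0.0473, 0.1277]
orientation: [0.005, -0.046, 0.999, 0.005]
wrist_force: [7.3, 3.5, -3.4]
finger_gap: 0.0227
[ 0.00531175 -0.04597518  0.99891497  0.00519061] [ 7.30241892  3.48053067 -3.40535017] 0.022686231032087056
shift mm [-0.2  0.   1.7] tcp [ 0.5555 -0.0472  0.1277] yawY deg 95.3
```

View pics/w6.png

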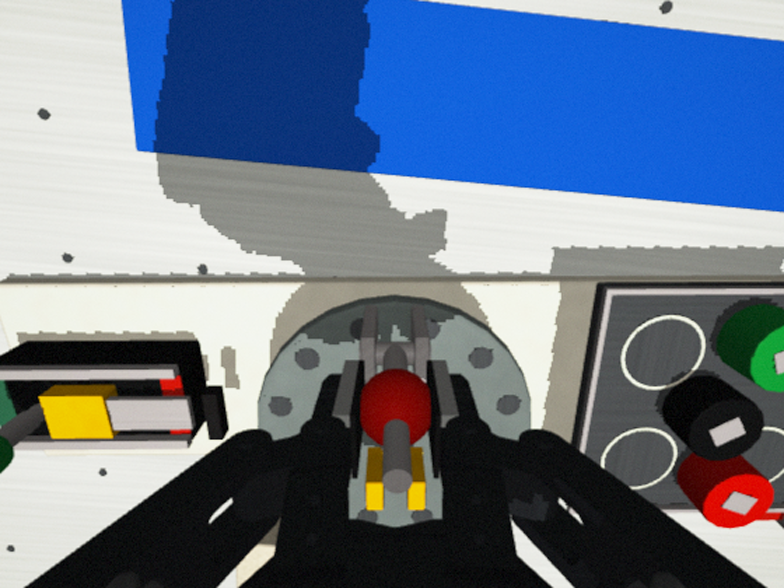

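The crank stands upright with its ball at (395,408) and its nose pointing up. Displacement is 40 mm, so it is at its stop. First quarter turn clockwise.

```bash
cat > k.py <<'E'
from h import *
s=st(); R,p=tool(s); hub=np.array([.6173,-.0412]); d=p[:2]-hub; t=R[:2,:2].T@d
yaw=np.degrees(np.arctan2(R[1,1],R[0,1]))
ps=np.degrees(np.arctan2(t[1],t[0])); print('r mm',np.hypot(*d)*1e3,'psi(tool)',ps,'psi(lift)',ps+(95.3-yaw),'yaw',yaw,'z',p[2],'F',np.round(s['wrist_force'],1),'gap',s['finger_gap'],'q',np.round(s['orientation'],4))
def rows(a,n,step):
    b=ps+np.arange(1,n+1)*step if a is None else a
    print(np.round(.062*np.stack([np.cos(np.radians(b)),np.sin(np.radians(b))],-1)-t,4).tolist())
E
python3 -m inch '[[[-0.0047,0.0237,0],0],[[-0.0182,0.0438,0],0],[[-0.0383,0.0573,0],0],[[-0.062,0.062,0],0],[[-0.062,0.062,0],0]]'
python3 k.py
```

```text
clock: 21.82
tcp_pos: [0.6128, 0.0204, 0.1278]
orientation: [0.005, -0.046, 0.999, 0.005]
wrist_force: [2.3, 0.6, -3.8]
finger_gap: 0.0229
r mm 61.71681165994691 psi(tool) 91.17791493005791 psi(lift) 91.15199640943024 yaw 95.32591852062767 z 0.12778623255872287 F [ 2.3  0.6 -3.8] gap 0.022923678476601057 q [ 0.0048 -0.0464  0.9989  0.0045]
```

```bash
python3 -m inch '[[[-0.0237,-0.0047,0.001],0],[[-0.0438,-0.0182,0.001],0],[[-0.0573,-0.0383,0.001],0],[[-0.062,-0.062,0.001],0],[[-0.062,-0.062,0.001],0]]'
python3 -m inch '[[[0.0047,-0.0237,0],0],[[0.0182,-0.0438,0],0],[[0.0383,-0.0573,0],0],[[0.062,-0.062,0],0],[[0.062,-0.062,0],0]]'
python3 k.py
```

```text
clock: 22.23
tcp_pos: [0.6797, -0.0396, 0.1276]
orientation: [0.004, -0.045, 0.999, 0.004]
wrist_force: [-1.1, -3.5, 2.3]
finger_gap: 0.0226
clock: 22.65
tcp_pos: [0.618, -0.1038, 0.1276]
orientation: [0.003, -0.045, 0.999, 0.008]
wrist_force: [-2.6, 11.4, 1.7]
finger_gap: 0.0228
r mm 62.64618807283048 psi(tool) -85.48331106584801 psi(lift) -85.34900883960883 yaw 95.16569777376081 z 0.1275807055774566 F [-2.6 11.4  1.7] gap 0.0228405423246152 q [ 0.0026 -0.045   0.999   0.0077]
```

```bash
python3 -m inch '[[[0.0232,0.0072,0.0],0],[[0.0412,0.0209,0],0],[[0.053,0.0402,0],0],[[0.0571,0.0624,0],0],[[0.0571,0.0624,0],0]]'
python3 k.py
python3 - <<'E'
from h import *
c=cam('wrist'); from m1 import meas; meas(c)
E
```

```text
clock: 23.07
tcp_pos: [0.5554, -0.0443, 0.1279]
orientation: [0.005, -0.046, 0.999, 0.009]
wrist_force: [8.5, 2.4, -10.1]
finger_gap: 0.0229
r mm 62.016036675799704 psi(tool) 2.4579002474587535 psi(lift) 2.4793856266345538 yaw 95.2785146208242 z 0.12787280084145008 F [  8.5   2.4 -10.1] gap 0.022909498500980275 q [ 0.0045 -0.046   0.9989  0.0088]
red 2002 px [282 288] ztop 0.155 mid [ 0.5541 -0.0453  0.1576] ext [0.021 0.023 0.014]
red 210 px [118 277] ztop 0.049 mid [ 0.6159 -0.1716  0.0503] ext [0.016 0.015 0.008]
red 46 px [124 309] ztop 0.049 mid [ 0.649  -0.1694  0.0482] ext [0.004 0.013 0.003]
red 2494 px [528 367] ztop 0.1 mid [0.6438 0.154  0.0982] ext [0.04  0.037 0.005]
green 1439 px [546 256] ztop 0.098 mid [0.5577 0.1343 0.0973] ext [0.026 0.011 0.006]
green 70 px [  2 293] ztop 0.049 mid [ 0.6397 -0.2676  0.048 ] ext [0.019 0.006 0.002]
yellow 1877 px [ 50 295] ztop 0.06 mid [ 0.6343 -0.2213  0.0586] ext [0.032 0.04  0.005]
yellow 655 px [264 340] ztop 0.116 mid [ 0.5926 -0.0511  0.1411] ext [0.075 0.009 0.059]
yellow 287 px [293 349] ztop 0.116 mid [ 0.5912 -0.0349  0.145 ] ext [0.076 0.015 0.066]
black 342 px [536 237] ztop 0.075 mid [0.5494 0.1364 0.0741] ext [0.035 0.022 0.004]
black 113 px [254 234] ztop 0.075 mid [ 0.5587 -0.0631  0.0736] ext [0.011 0.006 0.003]
black 2401 px [ 96 266] ztop 0.06 mid [ 0.6269 -0.1481  0.059 ] ext [0.031 0.02  0.006]
black 820 px [ 51 279] ztop 0.048 mid [ 0.6296 -0.2212  0.0539] ext [0.031 0.092 0.017]
black 2912 px [521 315] ztop 0.1 mid [0.5979 0.1316 0.0984] ext [0.039 0.04  0.005]
black 209 px [ 16 309] ztop 0.079 mid [ 0.6358 -0.2379  0.0808] ext [0.008 0.007 0.011]
black 96 px [ 96 310] ztop 0.048 mid [ 0.652  -0.1924  0.0476] ext [0.005 0.031 0.003]
```

```bash
python3 -m inch '[[[-0.0054,0.0225,0.002],0],[[-0.0189,0.0419,0.002],0],[[-0.0388,0.0548,0.002],0],[[-0.062,0.0593,0.002],0],[[-0.062,0.0593,0.002],0]]'
python3 k.py
python3 -m inch '[[[-0.0237,-0.0047,0],0],[[-0.0438,-0.0182,0],0],[[-0.0573,-0.0383,0],0],[[-0.062,-0.062,0],0],[[-0.062,-0.062,0],0]]'
python3 k.py
```

```text
clock: 23.53
tcp_pos: [0.6133, 0.0201, 0.1277]
orientation: [0.005, -0.047, 0.999, 0.008]
wrist_force: [2.9, 0.4, 1.6]
finger_gap: 0.0229
r mm 61.43722768979845 psi(tool) 91.61942547104603 psi(lift) 91.57203023886288 yaw 95.34739523218315 z 0.1276599009962938 F [2.9 0.4 1.6] gap 0.02288522759891527 q [ 0.005  -0.0466  0.9989  0.0083]
clock: 23.95
tcp_pos: [0.6797, -0.0399, 0.1277]
orientation: [0.004, -0.045, 0.999, 0.008]
wrist_force: [-1.0, -2.4, 0.7]
finger_gap: 0.023
r mm 62.40643094269993 psi(tool) -176.01851028341375 psi(lift) -175.87940588000993 yaw 95.16089559659618 z 0.12767148390562547 F [-1.  -2.4  0.7] gap 0.023014217676145244 q [ 0.0042 -0.045   0.999   0.0075]
```

```bash
python3 -m inch '[[[0.0063,-0.0224,0],0],[[0.02,-0.041,0],0],[[0.0396,-0.0534,0],0],[[0.0623,-0.0575,0],0],[[0.0623,-0.0575,0],0]]'
python3 k.py
python3 -c "
from k import *
rows(np.array([-70,-50,-30,-12.]),0,0)"
```

```text
clock: 24.37
tcp_pos: [0.6183, -0.1032, 0.1276]
orientation: [0.003, -0.044, 0.999, 0.008]
wrist_force: [-2.9, 1.0, 2.1]
finger_gap: 0.023
r mm 62.0390508034326 psi(tool) -85.83676699229129 psi(lift) -85.58955103205216 yaw 95.05278403976087 z 0.12762711428454074 F [-2.9  1.   2.1] gap 0.022973891446341908 q [ 0.0035 -0.044   0.999   0.0085]
r mm 62.0390508034326 psi(tool) -85.83676699229129 psi(lift) -85.58955103205216 yaw 95.05278403976087 z 0.12762711428454074 F [-2.9  1.   2.1] gap 0.022973891446341908 q [ 0.0035 -0.044   0.999   0.0085]
[[0.0167, 0.0036], [0.0353, 0.0144], [0.0492, 0.0309], [0.0561, 0.049]]
```

```bash
python3 -m inch '[[[0.0167,0.0036,0],0],[[0.0353,0.0144,0],0],[[0.0492,0.0309,0],0],[[0.0561,0.049,0],0],[[0.0561,0.049,0],0]]'
python3 k.py
cat > pm.py <<'E'
from h import *
def marks(c):
    P=c['P']; hsv=cv2.cvtColor(c['im'],cv2.COLOR_RGB2HSV).astype(int); H,S,V=hsv[...,0],hsv[...,1],hsv[...,2]
    w=(P[...,0]>.66)&(P[...,0]<.72)&(P[...,1]>.19)&(P[...,1]<.27)&(P[...,2]>.03)
    for k,m in dict(red=((H<8)|(H>172))&(S>120)&(V>50),yel=(H>=18)&(H<38)&(S>120)&(V>50)).items():
        m=m&w; Q=P[m]
        if not len(Q): print(k,'none'); continue
        v,u=np.nonzero(m); h,e=np.histogram(Q[:,2],np.arange(.04,.16,.002)); print(k,len(Q),'px',u.min(),u.max(),v.min(),v.max(),'x',np.round(np.percentile(Q[:,0],[2,50,98]),4),'y',np.round(np.percentile(Q[:,1],[2,50,98]),4)); print({round(float(a),3):int(b) for a,b in zip(e,h) if b})
E
python3 - <<'E'
from pm import *
for n in('top','scene'):
    print(n,'start'); marks(dict(np.load(n+'0.npz'))); c=cam(n); print(n,'now'); marks(c); np.savez(n+'1.npz',**c)
    save(c['im'],n+'1')
a=dict(np.load('scene1.npz'))['im'][230:310,280:370]; b=dict(np.load('top1.npz'))['im'][130:210,170:260]
save(np.hstack([a,b]),'marks',k=4.4)
E
```

```text
clock: 24.78
tcp_pos: [0.5572, -0.0567, 0.1279]
orientation: [0.005, -0.045, 0.999, 0.01]
wrist_force: [6.8, 4.7, -8.2]
finger_gap: 0.0228
r mm 62.019754450624205 psi(tool) -9.28135244419939 psi(lift) -9.140487463834438 yaw 95.15913501963504 z 0.12785642276686626 F [ 6.8  4.7 -8.2] gap 0.02281947975987669 q [ 0.0054 -0.0449  0.9989  0.0101]
top start
red 27 px 207 213 156 159 x [0.673  0.6769 0.6818] y [0.2019 0.2095 0.2182]
{0.048: 3, 0.05: 7, 0.052: 8, 0.054: 7, 0.056: 2}
yel 88 px 194 203 145 158 x [0.6667 0.678  0.6934] y [0.2212 0.2318 0.242 ]
{0.082: 1, 0.084: 2, 0.086: 6, 0.088: 4, 0.09: 17, 0.092: 16, 0.094: 20, 0.096: 7, 0.098: 8, 0.1: 1, 0.102: 2, 0.106: 1, 0.112: 1, 0.116: 1}
top now
red 32 px 204 211 152 156 x [0.6705 0.6763 0.6819] y [0.2014 0.2106 0.2183]
{0.088: 4, 0.09: 6, 0.092: 12, 0.094: 7, 0.096: 2, 0.098: 1}
yel 80 px 194 202 145 158 x [0.6664 0.679  0.6938] y [0.2226 0.2324 0.243 ]
{0.086: 7, 0.088: 10, 0.09: 16, 0.092: 17, 0.094: 13, 0.096: 10, 0.098: 2, 0.1: 2, 0.104: 1, 0.114: 1, 0.118: 1}
scene start
red 38 px 311 318 281 287 x [0.6691 0.6773 0.6831] y [0.2012 0.2114 0.2202]
{0.048: 5, 0.05: 10, 0.052: 10, 0.054: 6, 0.056: 4, 0.058: 1, 0.06: 2}
yel 50 px 318 326 278 291 x [0.6656 0.6937 0.7012] y [0.2217 0.2374 0.2456]
{0.046: 1, 0.054: 1, 0.078: 1, 0.084: 1, 0.086: 2, 0.088: 3, 0.09: 9, 0.092: 5, 0.094: 11, 0.096: 7, 0.098: 5, 0.102: 1, 0.104: 1, 0.12: 1, 0.13: 1}
scene now
red 37 px 312 319 275 281 x [0.6693 0.6777 0.6837] y [0.2017 0.2111 0.2203]
{0.086: 1, 0.088: 4, 0.09: 8, 0.092: 8, 0.094: 8, 0.096: 5, 0.098: 2, 0.1: 1}
yel 45 px 318 326 278 291 x [0.6679 0.6943 0.7015] y [0.2232 0.2381 0.2454]
{0.084: 2, 0.086: 3, 0.088: 5, 0.09: 2, 0.092: 9, 0.094: 9, 0.096: 8, 0.098: 3, 0.1: 3, 0.132: 1}
```

View pics/marks.png

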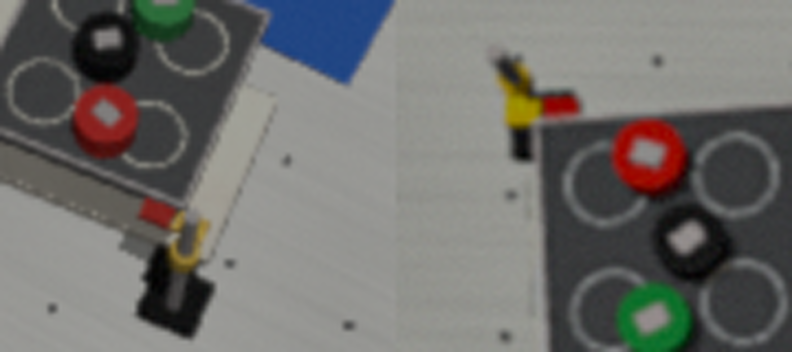

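The marks look nearly level: red at (157,212) and yellow at (187,235) on the left, red at (560,105) and yellow at (520,108) on the right. I'll let go of the crank and measure them close up.

```bash
python3 -m inch '[[[0,0,0.001],0],[[0,0,0.001],0],[[0,0,0.001],0],[[0,0,0.001],0]]' 0.3
python3 -m inch '[[[0,0,-0.02],0],[[0,0,-0.05],0],[[0,0,-0.08],0],[[0,0,-0.08],0],[[0,0,-0.08],0]]'
python3 - <<'E'
from h import *
print(st()['orientation']); go(.645,.165,.205)
E
```

```text
clock: 25.22
tcp_pos: [0.5568, -0.0582, 0.1271]
orientation: [0.005, -0.044, 0.999, 0.01]
wrist_force: [-1.0, 0.7, -0.1]
finger_gap: 0.0596
clock: 25.63
tcp_pos: [0.5572, -0.0605, 0.2092]
orientation: [0.007, -0.044, 0.999, 0.009]
wrist_force: [0.5, -0.1, -1.1]
finger_gap: 0.0596
[ 0.00676441 -0.04421984  0.9989596   0.00886326]
shift mm [-107.2  216.8    9.5] tcp [ 0.5572 -0.0605  0.2092] yawY deg 95.1
```

```bash
python3 -m inch '[[[-0.018,0.036,0],0],[[-0.036,0.072,0],0],[[-0.054,0.108,0],0],[[-0.072,0.144,0],0],[[-0.09,0.18,0],0]]'
python3 -m inch '[[[-0.01,0.02,0],0],[[-0.017,0.037,0],0],[[-0.017,0.037,0],0],[[-0.017,0.037,0],0]]'
python3 - <<'E'
from pm import *
s=st();print(s['tcp_pos'],s['orientation']); c=cam('wrist'); np.savez('w7.npz',**c); marks(c)
save(c['im'],'w7',(280,120,440,240),4.8)
E
```

```text
clock: 26.05
tcp_pos: [0.6306, 0.128, 0.212]
orientation: [0.006, -0.044, 0.999, 0.009]
wrist_force: [1.0, -0.2, -0.2]
finger_gap: 0.06
clock: 26.38
tcp_pos: [0.6435, 0.167, 0.2108]
orientation: [0.004, -0.045, 0.999, 0.008]
wrist_force: [-0.9, 0.5, -0.0]
finger_gap: 0.0598
[0.64347934 0.16702451 0.21082963] [ 0.00406537 -0.04467583  0.99895786  0.00841043]
red 210 px 312 334 236 245 x [0.6724 0.6773 0.6822] y [0.2005 0.2097 0.2191]
{0.084: 1, 0.086: 1, 0.088: 5, 0.09: 154, 0.092: 49}
yel 552 px 336 358 229 263 x [0.6661 0.6785 0.6939] y [0.2225 0.2322 0.243 ]
{0.07: 1, 0.08: 2, 0.082: 7, 0.084: 12, 0.086: 18, 0.088: 35, 0.09: 294, 0.092: 56, 0.094: 106, 0.096: 14, 0.1: 1, 0.102: 3, 0.106: 3}
```

View pics/w7.png

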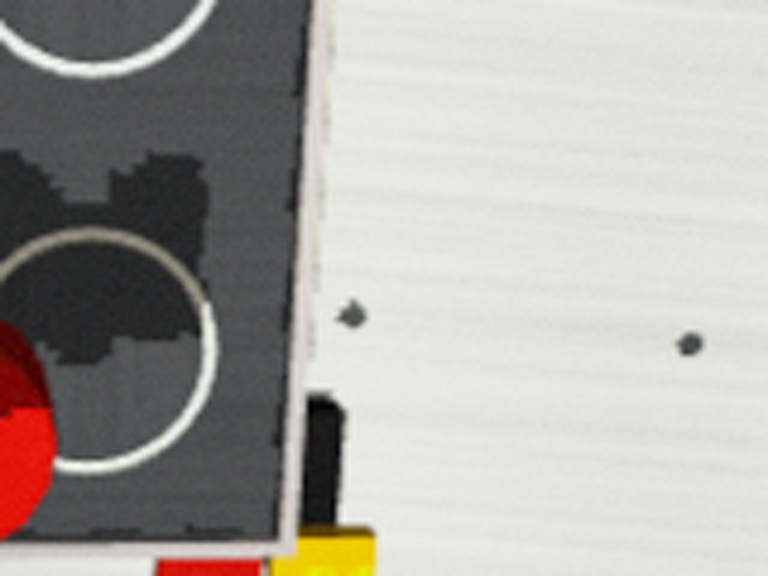

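Red at (210,568) and yellow at (330,552) sit side by side at nearly equal height. Next I average the depth over several frames.

```bash
cat > lv.py <<'E'
from pm import *
def lv(n=5):
    for i in range(n):
        c=cam('wrist'); P=c['P']; hsv=cv2.cvtColor(c['im'],cv2.COLOR_RGB2HSV).astype(int); H,S,V=hsv[...,0],hsv[...,1],hsv[...,2]
        w=(P[...,0]>.66)&(P[...,0]<.70)&(P[...,1]>.19)&(P[...,1]<.27)&(P[...,2]>.03)
        o=[]
        for m in (((H<8)|(H>172))&(S>120)&(V>50),(H>=18)&(H<38)&(S>120)&(V>50)):
            m=cv2.erode((m&w&(P[...,2]>.085)&(P[...,2]<.1)).astype(np.uint8),np.ones((3,3)))>0; Q=P[m]
            if m is not None and len(o)==2: 
                for lo,hi in((.664,.672),(.672,.68),(.68,.688)):
                    q=Q[(Q[:,0]>lo)&(Q[:,0]<hi)]; o+=[len(q),np.round(np.median(q[:,2])*1e3,2)] if len(q) else []
            else: o+=[len(Q),np.round(np.median(Q[:,2])*1e3,2)]
        print(o)
lv()
E
python3 lv.py
```

```text
[139, np.float64(91.6), 95, np.float64(91.12), 144, np.float64(91.15), 108, np.float64(92.15)]
[144, np.float64(91.58), 93, np.float64(91.14), 154, np.float64(91.21), 112, np.float64(93.02)]
[154, np.float64(91.58), 95, np.float64(91.02), 138, np.float64(91.07), 109, np.float64(93.51)]
[151, np.float64(91.54), 88, np.float64(91.2), 136, np.float64(91.25), 110, np.float64(92.69)]
[128, np.float64(91.54), 93, np.float64(91.03), 142, np.float64(91.12), 117, np.float64(92.49)]
```

```bash
python3 - <<'E'
from h import *
c=dict(np.load('w7.npz')); P=c['P']
for lo,hi,xr,yr,n in((-.01,.01,(.5,.8),(.0,.45),'bench'),(.092,.0975,(.52,.68),(.06,.23),'stage')):
    m=(P[...,2]>lo)&(P[...,2]<hi)&(P[...,0]>xr[0])&(P[...,0]<xr[1])&(P[...,1]>yr[0])&(P[...,1]<yr[1])
    Q=P[m]; A=np.c_[Q[:,:2]-Q[:,:2].mean(0),np.ones(len(Q))]
    print(n,len(Q),np.linalg.lstsq(A,Q[:,2],rcond=None)[0])
E
```

```text
bench 55031 [ 0.00063656 -0.00074713 -0.00098784]
stage 25879 [ 5.81326866e-05 -6.97543751e-04  9.39532070e-02]
```

Red is 0.45 mm above yellow, and the view has no tilt worth mentioning. I'll regrasp and ease the crank back about 8°.

```bash
python3 -c "
from h import *
go(.5572,-.0567,.215)"
```

```text
shift mm [ 105.6 -213.4   -6.9] tcp [0.6441 0.1651 0.213 ] yawY deg 94.9
```

```bash
python3 -m inch '[[[0.018,-0.036,-0.005],0],[[0.036,-0.072,-0.005],0],[[0.054,-0.108,-0.005],0],[[0.072,-0.144,-0.005],0],[[0.09,-0.18,-0.005],0]]'
python3 -m inch '[[[0.01,-0.02,0],0],[[0.0156,-0.0334,0],0],[[0.0156,-0.0334,0],0],[[0.0156,-0.0334,0],0]]'
python3 - <<'E'
from h import *
s=st(); print(s['orientation']); c=cam('wrist'); P=c['P']; from m1 import meas
hsv=cv2.cvtColor(c['im'],cv2.COLOR_RGB2HSV).astype(int); m=((hsv[...,0]<8)|(hsv[...,0]>172))&(hsv[...,1]>120)&(P[...,2]>.13)&(P[...,2]<.17)&(P[...,1]<0)
Q=P[m]; v,u=np.nonzero(m); print('ball',len(Q),Q.max(0),Q.min(0),u.mean(),v.mean())
go(.5572,-.0567,.127)
E
```

```text
clock: 27.1
tcp_pos: [0.5687, -0.0241, 0.2142]
orientation: [0.006, -0.043, 0.999, 0.008]
wrist_force: [0.8, -0.7, -0.5]
finger_gap: 0.0594
clock: 27.43
tcp_pos: [0.5557, -0.0599, 0.2139]
orientation: [0.006, -0.041, 0.999, 0.009]
wrist_force: [1.1, 0.3, 0.3]
finger_gap: 0.0599
[ 0.00642282 -0.04126428  0.99909134  0.0085146 ]
ball 774 [ 0.56819631 -0.04616221  0.16912672] [ 0.54480092 -0.07092855  0.13987392] 282.9793281653747 223.2764857881137
shift mm [-0.2  0.8 86.9] tcp [ 0.556  -0.059   0.2139] yawY deg 94.8
```

```bash
python3 -m inch '[[[-0.0008,0.001,0.03],0],[[-0.0008,0.001,0.06],0],[[-0.0008,0.001,0.08],0],[[-0.0008,0.001,0.0865],0],[[-0.0008,0.001,0.0865],0]]'
python3 -m inch '[[[0,0,0],0],[[0,0,0],0]]'
python3 k.py; python3 -c "
from h import *
go(.5568,-.058,.1275)"
```

```text
clock: 27.9
tcp_pos: [0.5566, -0.055, 0.1255]
orientation: [0.004, -0.043, 0.999, 0.009]
wrist_force: [0.2, -0.3, -0.2]
finger_gap: 0.0602
clock: 28.07
tcp_pos: [0.5576, -0.0546, 0.1268]
orientation: [0.005, -0.043, 0.999, 0.009]
wrist_force: [0.3, -0.4, -0.6]
finger_gap: 0.0598
r mm 61.231472139295896 psi(tool) -7.678933211707221 psi(lift) -7.346671110133972 yaw 94.96773789842675 z 0.12675591783815457 F [ 0.3 -0.4 -0.6] gap 0.059817602380192576 q [ 0.0053 -0.0433  0.999   0.0091]
shift mm [ 1.  -3.3 -0.8] tcp [ 0.5576 -0.0546  0.1268] yawY deg 95.0
```

```bash
python3 -m inch '[[[0.001,-0.0033,-0.0005],0],[[0.001,-0.0033,-0.0005],0],[[0.001,-0.0033,-0.0005],0],[[0.001,-0.0033,-0.0005],0],[[0.001,-0.0033,-0.0005],0]]' 1 40
python3 -m inch '[[[0,0,0],0],[[0,0,0],0]]'
python3 k.py
python3 - <<'E'
from k import *
rows(np.array([ps-4,ps-8]),0,0)
E
```

```text
clock: 28.48
tcp_pos: [0.5578, -0.0582, 0.1285]
orientation: [0.007, -0.043, 0.999, 0.009]
wrist_force: [-0.1, 0.4, 5.8]
finger_gap: 0.0234
clock: 28.65
tcp_pos: [0.5578, -0.0582, 0.1286]
orientation: [0.007, -0.043, 0.999, 0.009]
wrist_force: [-0.6, 1.1, 1.5]
finger_gap: 0.0235
r mm 61.90606589680435 psi(tool) -11.00758208505666 psi(lift) -10.669369268763338 yaw 94.96178718370668 z 0.1286026876671938 F [-0.6  1.1  1.5] gap 0.023473640651286796 q [ 0.0067 -0.0432  0.999   0.0088]
r mm 61.90606589680435 psi(tool) -11.00758208505666 psi(lift) -10.669369268763338 yaw 94.96178718370668 z 0.1286026876671938 F [-0.6  1.1  1.5] gap 0.023473640651286796 q [ 0.0067 -0.0432  0.999   0.0088]
[[-0.0009, -0.0042], [-0.0021, -0.0084]]
```

```bash
python3 -m inch '[[[-0.0009,-0.0042,0],0],[[-0.0024,-0.0095,0],0],[[-0.0024,-0.0095,0],0],[[-0.0024,-0.0095,0],0]]'
python3 k.py
```

```text
clock: 28.98
tcp_pos: [0.5616, -0.0682, 0.1286]
orientation: [0.007, -0.043, 0.999, 0.008]
wrist_force: [0.1, 0.5, 1.3]
finger_gap: 0.0234
r mm 61.9408982962093 psi(tool) -20.947509347126747 psi(lift) -20.56875783336728 yaw 94.92124848624053 z 0.12864830724387058 F [0.1 0.5 1.3] gap 0.02336336089104292 q [ 0.0071 -0.0429  0.999   0.0085]
```

```bash
python3 -m inch '[[[0,0,0],0],[[0,0,0],0],[[0,0,0],0],[[0,0,0],0]]' 0.3
python3 -m inch '[[[0,0,-0.02],0],[[0,0,-0.05],0],[[0,0,-0.08],0],[[0,0,-0.08],0],[[0,0,-0.08],0]]'
python3 - <<'E'
from h import *
print(st()['orientation']); go(.6362,-.2464,.2)
E
```

```text
clock: 29.32
tcp_pos: [0.5613, -0.0683, 0.1284]
orientation: [0.007, -0.043, 0.999, 0.008]
wrist_force: [0.1, -0.5, 0.1]
finger_gap: 0.0597
clock: 29.73
tcp_pos: [0.5616, -0.0702, 0.2104]
orientation: [0.009, -0.043, 0.999, 0.008]
wrist_force: [0.3, 0.3, -1.1]
finger_gap: 0.0601
[ 0.00878514 -0.04277982  0.99901694  0.00760673]
shift mm [ -59.1 -182.1    8.8] tcp [ 0.5616 -0.0702  0.2104] yawY deg 94.9
```

```bash
python3 -m inch '[[[-0.012,-0.036,0],0],[[-0.024,-0.072,0],0],[[-0.036,-0.108,0],0],[[-0.048,-0.144,0],0],[[-0.059,-0.176,0.01],0]]' 0.1
python3 -m inch '[[[0,-0.006,0],0],[[0,-0.006,0],0],[[0,-0.006,0],0]]'
python3 - <<'E'
from h import *
print(st()['orientation']); c=cam('wrist'); P=c['P']
hsv=cv2.cvtColor(c['im'],cv2.COLOR_RGB2HSV).astype(int); m=(hsv[...,0]>45)&(hsv[...,0]<85)&(hsv[...,1]>100)&(P[...,2]>.118)&(P[...,2]<.13)&(P[...,1]<-.2)
Q=P[m]; k=(Q.max(0)+Q.min(0))/2; print('knob',len(Q),k,np.ptp(Q,axis=0)); go(k[0],k[1],.09)
E
```

```text
clock: 30.15
tcp_pos: [0.6364, -0.2426, 0.199]
orientation: [0.009, -0.043, 0.999, 0.007]
wrist_force: [0.7, -0.4, 0.1]
finger_gap: 0.0769
clock: 30.4
tcp_pos: [0.6358, -0.2482, 0.197]
orientation: [0.008, -0.042, 0.999, 0.008]
wrist_force: [-0.7, 1.0, -0.6]
finger_gap: 0.077
[ 0.00781406 -0.04216773  0.99904636  0.008197  ]
knob 719 [ 0.63604018 -0.24647937  0.1221006 ] [0.02299449 0.02182367 0.00810662]
shift mm [  1.8  -0.7 107.9] tcp [ 0.636  -0.2474  0.1979] yawY deg 94.9
```

```bash
python3 -m inch '[[[0.0015,-0.0005,0.03],0],[[0.0015,-0.0005,0.065],0],[[0.0015,-0.0005,0.095],0],[[0.0015,-0.0005,0.107],0],[[0.0015,-0.0005,0.107],0]]'
python3 -m inch '[[[0,0,0],0],[[0,0,0],0]]'
python3 - <<'E'
from h import *
print(st()['orientation']); go(.636,-.2465,.09)
E
```

```text
clock: 30.87
tcp_pos: [0.6334, -0.2426, 0.0873]
orientation: [0.005, -0.044, 0.999, 0.01]
wrist_force: [-0.7, 0.8, -0.2]
finger_gap: 0.0766
clock: 31.03
tcp_pos: [0.6337, -0.2412, 0.0887]
orientation: [0.006, -0.045, 0.999, 0.01]
wrist_force: [-0.8, -0.2, 0.5]
finger_gap: 0.0766
[ 0.00553771 -0.04473181  0.99893499  0.00986344]
shift mm [-1.9 -5.4 -1.4] tcp [ 0.6337 -0.2412  0.0887] yawY deg 95.1
```

```bash
python3 -m inch '[[[-0.0019,-0.0054,0],0],[[-0.0019,-0.0054,0],0],[[-0.0019,-0.0054,0],0],[[-0.0019,-0.0054,0],0],[[-0.0019,-0.0054,0],0]]' 1 60
python3 -m inch '[[[0,0,0],0],[[0,0,0],0],[[0,0,0],0]]'
python3 -m inch '[[[0,0,-0.005],0],[[0,0,-0.01],0],[[0,0,-0.017],0],[[0,0,-0.017],0],[[0,0,-0.017],0]]'
python3 - <<'E'
from h import *
s=st();print(s['orientation'],s['wrist_force']); go(.6315,-.197,.106)
E
```

```text
clock: 31.45
tcp_pos: [0.6364, -0.2458, 0.0898]
orientation: [0.006, -0.045, 0.999, 0.01]
wrist_force: [-0.4, 4.6, 2.3]
finger_gap: 0.0228
clock: 31.7
tcp_pos: [0.6364, -0.2457, 0.0898]
orientation: [0.006, -0.045, 0.999, 0.01]
wrist_force: [0.3, 1.9, 0.6]
finger_gap: 0.0229
clock: 32.12
tcp_pos: [0.6362, -0.2458, 0.1071]
orientation: [0.006, -0.045, 0.999, 0.01]
wrist_force: [2.0, 3.3, -4.7]
finger_gap: 0.0226
[ 0.00626455 -0.04505659  0.99890961  0.01049992] [ 1.99538155  3.26340318 -4.7264995 ]
shift mm [ 0.3 49.   2.1] tcp [ 0.6362 -0.2458  0.1071] yawY deg 95.2
```

```bash
python3 -m inch '[[[0,0.012,0],0],[[0,0.024,0.0005],0],[[0,0.036,0.0005],0],[[0,0.047,0.001],0],[[0,0.052,0.001],0]]'
python3 -m inch '[[[0,0.001,0],0],[[0,0.002,0],0],[[0,0.002,0],0]]'
python3 - <<'E'
from h import *
s=st();print(s['orientation'],s['wrist_force'],s['finger_gap']); go(.6315,-.1955,.089)
c=cam('wrist'); P=c['P']
hsv=cv2.cvtColor(c['im'],cv2.COLOR_RGB2HSV).astype(int); m=(hsv[...,0]>45)&(hsv[...,0]<85)&(hsv[...,1]>100)&(P[...,2]>.11)&(P[...,2]<.15)
Q=P[m]; z=np.percentile(Q[:,2],80); Q=Q[Q[:,2]>z-.004]; print('knob',len(Q),(Q.max(0)+Q.min(0))/2,z)
E
```

```text
clock: 32.53
tcp_pos: [0.6316, -0.1946, 0.1076]
orientation: [0.006, -0.045, 0.999, 0.008]
wrist_force: [1.2, -16.8, -3.6]
finger_gap: 0.0226
clock: 32.78
tcp_pos: [0.6317, -0.1949, 0.1085]
orientation: [0.006, -0.045, 0.999, 0.004]
wrist_force: [0.4, -12.0, -4.9]
finger_gap: 0.0226
[ 0.00645575 -0.04466476  0.99897114  0.0044781 ] [  0.37067017 -12.04024555  -4.90887031] 0.022620144827120468
shift mm [ 0.5 -0.8 19.4] tcp [ 0.6317 -0.1949  0.1085] yawY deg 95.1
knob 2087 [ 0.62978028 -0.1956761   0.14430026] 0.14259458396048522
```

```bash
python3 -m inch '[[[0,0.001,0.006],0],[[0,0.001,0.012],0],[[0,0.001,0.018],0],[[0,0.001,0.0205],0],[[0,0.001,0.0205],0]]'
python3 - <<'E'
from h import *
s=st();print(s['orientation'],s['wrist_force'],s['finger_gap'])
c=cam('wrist'); P=c['P']
hsv=cv2.cvtColor(c['im'],cv2.COLOR_RGB2HSV).astype(int); m=(hsv[...,0]>45)&(hsv[...,0]<85)&(hsv[...,1]>100)&(P[...,2]>.10)&(P[...,2]<.15)
Q=P[m]; z=np.percentile(Q[:,2],80); Q=Q[Q[:,2]>z-.004]; print('knob',len(Q),(Q.max(0)+Q.min(0))/2,z)
E
```

```text
clock: 33.25
tcp_pos: [0.6318, -0.1951, 0.0898]
orientation: [0.007, -0.044, 0.999, 0.003]
wrist_force: [-1.9, -7.4, 2.9]
finger_gap: 0.0224
[ 0.00689683 -0.0440955   0.99899998  0.00265741] [-1.89651614 -7.38602398  2.87593341] 0.02239716150795536
knob 2243 [ 0.629703   -0.19651407  0.13508816] 0.12421323439889527
```

```bash
python3 -m inch '[[[0,0,0.002],0],[[0,0,0.002],0],[[0,0,0.002],0]]'
python3 -m inch '[[[0,0,0],0],[[0,0,0],0],[[0,0,0],0],[[0,0,0],0]]' 0.2
python3 -m inch '[[[0,0,-0.02],0],[[0,0,-0.05],0],[[0,0,-0.085],0],[[0,0,-0.115],0],[[0,0,-0.115],0]]'
python3 - <<'E'
from h import *
s=st();print(s['orientation']); c=cam('wrist'); save(c['im'],'w8',k=1.4); P=c['P']
hsv=cv2.cvtColor(c['im'],cv2.COLOR_RGB2HSV).astype(int); m=(hsv[...,0]>45)&(hsv[...,0]<85)&(hsv[...,1]>100)&(P[...,2]>.10)&(P[...,2]<.15)
Q=P[m]; z=np.percentile(Q[:,2],80); Q=Q[Q[:,2]>z-.004]; print('knob',len(Q),(Q.max(0)+Q.min(0))/2,z)
go(.6435,.167,.213)
E
```

```text
clock: 33.55
tcp_pos: [0.6319, -0.1955, 0.0898]
orientation: [0.008, -0.044, 0.999, 0.002]
wrist_force: [-2.8, -5.5, 4.7]
finger_gap: 0.0225
clock: 33.88
tcp_pos: [0.6317, -0.1945, 0.0898]
orientation: [0.007, -0.044, 0.999, 0.002]
wrist_force: [0.1, 0.2, 0.9]
finger_gap: 0.068
clock: 34.3
tcp_pos: [0.6329, -0.1957, 0.2123]
orientation: [0.012, -0.045, 0.999, -0.0]
wrist_force: [1.2, -0.4, 0.6]
finger_gap: 0.0683
[ 1.23026512e-02 -4.45748384e-02  9.98930292e-01 -3.36219743e-05]
knob 612 [ 0.63176391 -0.19902813  0.12311515] 0.12416506633693522
shift mm [-43.6 360.   -2.7] tcp [ 0.6322 -0.1954  0.2092] yawY deg 95.1
```

View pics/w8.png

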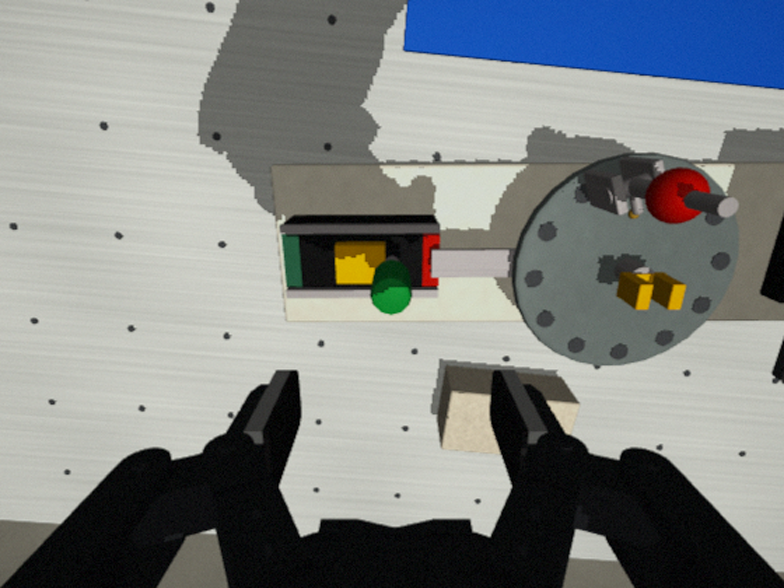

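The knob is back at the red end, at (391,290), with the shoe at the wheel. The crank is upright at (680,195). Next I recheck the marks.

```bash
python3 -m inch '[[[-0.005,0.038,-0.005],0],[[-0.01,0.076,-0.008],0],[[-0.014,0.114,-0.008],0],[[-0.018,0.152,-0.008],0],[[-0.022,0.19,-0.008],0]]'
python3 -m inch '[[[-0.005,0.038,0],0],[[-0.01,0.076,0],0],[[-0.015,0.114,0],0],[[-0.019,0.145,0],0],[[-0.022,0.168,0],0]]'
python3 -m inch '[[[0,0,0],0],[[0,0,0],0]]'
python3 lv.py
python3 - <<'E'
from h import *
from m1 import meas
c=cam('top'); save(c['im'],'top2'); print('top'); meas(c); c=cam('wrist'); print('wrist'); meas(c); save(c['im'],'w9',k=1.4); go(.5,.1,.3)
E
```

```text
clock: 34.77
tcp_pos: [0.6361, -0.0022, 0.2164]
orientation: [0.01, -0.044, 0.999, 0.001]
wrist_force: [0.1, 0.2, -0.3]
finger_gap: 0.0683
clock: 35.18
tcp_pos: [0.6418, 0.1705, 0.2154]
orientation: [0.009, -0.046, 0.999, 0.001]
wrist_force: [0.0, -0.3, -0.4]
finger_gap: 0.0685
clock: 35.35
tcp_pos: [0.6405, 0.1725, 0.2134]
orientation: [0.007, -0.047, 0.999, 0.001]
wrist_force: [-0.5, -0.5, 0.4]
finger_gap: 0.0687
[139, np.float64(90.98), 99, np.float64(91.02), 148, np.float64(91.08), 102, np.float64(92.57)]
[132, np.float64(90.92), 91, np.float64(91.06), 149, np.float64(91.19), 108, np.float64(92.68)]
[149, np.float64(90.91), 94, np.float64(91.13), 148, np.float64(91.17), 116, np.float64(92.65)]
[120, np.float64(91.03), 77, np.float64(91.17), 142, np.float64(91.27), 100, np.float64(93.21)]
[131, np.float64(90.95), 95, np.float64(91.16), 144, np.float64(91.23), 106, np.float64(93.41)]
top
red 194 px [227 165] ztop 0.122 mid [0.6442 0.1532 0.1766] ext [0.037 0.04  0.118]
red 60 px [360 180] ztop 0.052 mid [ 0.6301 -0.1713  0.0528] ext [0.036 0.016 0.01 ]
red 66 px [321 200] ztop 0.15
[... 1330 characters left out ...]
0.1001] ext [0.035 0.022 0.017]
black 8970 px [223 140] ztop 0.118 mid [0.5987 0.1322 0.1171] ext [0.039 0.039 0.006]
black 108 px [ 5 67] ztop 0.096 mid [ 0.5553 -0.0565  0.0953] ext [0.007 0.004 0.007]
black 64 px [254  69] ztop 0.104 mid [0.5383 0.1371 0.1105] ext [0.006 0.006 0.014]
black 277 px [123 121] ztop 0.071 mid [0.5957 0.0124 0.07  ] ext [0.089 0.042 0.006]
black 1359 px [204 111] ztop 0.094 mid [0.5689 0.1027 0.0936] ext [0.039 0.04  0.005]
black 74 px [ 58 150] ztop 0.082 mid [ 0.6184 -0.0319  0.085 ] ext [0.01  0.008 0.013]
black 613 px [298 180] ztop 0.094 mid [0.6229 0.1813 0.0944] ext [0.02  0.037 0.007]
shift mm [146.1 -56.  -87.3] tcp [0.642  0.1692 0.2154] yawY deg 95.1
```

View pics/w9.png

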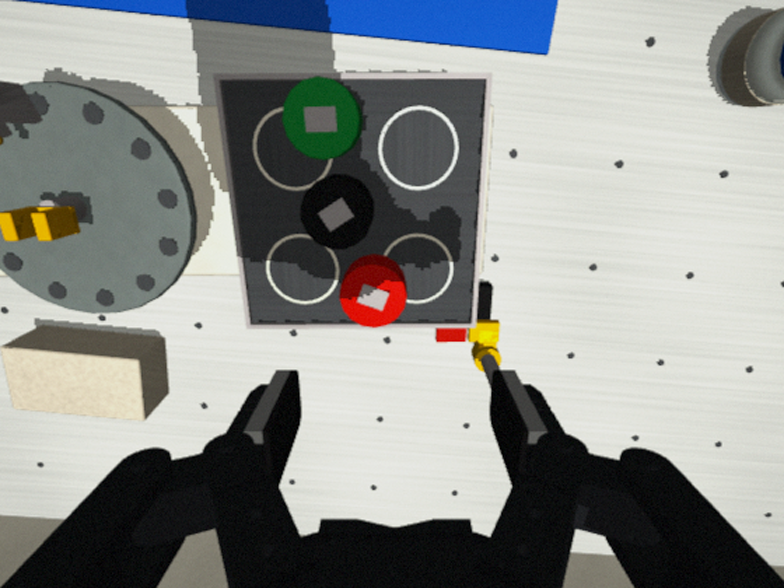

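Red is now 0.1–0.2 mm from yellow, which counts as level. Green was knocked aside to (322,118) but is still on the stage. I check whether it lies flat inside the rim.

```bash
python3 - <<'E'
from h import *
c=cam('wrist'); P=c['P']; np.savez('w10.npz',**c); ctr=np.array([.6002,.143]); a=np.radians(5.3); L=np.array([[np.cos(a),np.sin(a)],[-np.sin(a),np.cos(a)]])
for n,xy in dict(green=(.5512,.1226),black=(.5987,.1322),red=(.6445,.156)).items():
    m=(np.hypot(P[...,0]-xy[0],P[...,1]-xy[1])<.018)&(P[...,2]>.11); Q=P[m]
    A=np.c_[Q[:,:2]-xy,np.ones(len(Q))]; print(n,len(Q),np.linalg.lstsq(A,Q[:,2],rcond=None)[0],'lift',L@(np.array(xy)-ctr))
# near rim: highest points row of near edge
q=(P[...,:2]-ctr)@L.T
for yy in(-.06,.05):
    m=(abs(q[...,1]-yy)<.006)&(q[...,0]<-.06)&(q[...,0]>-.085)&(P[...,2]>.088); s=np.argsort(q[m][:,0]); print(yy,[(round(float(x),4),round(float(z),4)) for x,z in zip(q[m][s][::6,0],P[m][s][::6,2])])
save(c['im'],'w10',(140,40,380,240),3.3)
E
```

```text
green 2155 [-0.00076865  0.00154522  0.1179858 ] lift [-0.05067487 -0.01578663]
black 1736 [ 0.00401709 -0.00112589  0.11802704] lift [-0.00249119 -0.01061527]
red 3974 [-7.56653285  1.12457356  0.16134592] lift [0.04531142 0.0088524 ]
-0.06 [(-0.0744, 0.0955), (-0.0743, 0.0967), (-0.0742, 0.098), (-0.0737, 0.0962), (-0.0736, 0.097), (-0.0735, 0.0976), (-0.0729, 0.097), (-0.0729, 0.0975), (-0.0724, 0.0956), (-0.0723, 0.0968), (-0.0722, 0.0973), (-0.0716, 0.0963), (-0.0716, 0.097), (-0.0714, 0.0981), (-0.0714, 0.0926), (-0.0713, 0.0935), (-0.0708, 0.0915), (-0.0707, 0.0926), (-0.0706, 0.0932), (-0.07, 0.0925), (-0.07, 0.0927), (-0.0693, 0.0924), (-0.0693, 0.0929), (-0.0692, 0.0936), (-0.0687, 0.0919), (-0.0686, 0.0929), (-0.0684, 0.0943), (-0.0679, 0.0925), (-0.0679, 0.0932), (-0.0673, 0.0921), (-0.0672, 0.0932), (-0.067, 0.0942), (-0.0665, 0.0926), (-0.0664, 0.0932), (-0.0658, 0.0925), (-0.0657, 0.093), (-0.0657, 0.0936), (-0.0651, 0.0925), (-0.065, 0.0933), (-0.0644, 0.0919), (-0.0643, 0.0931), (-0.0643, 0.0937), (-0.0637, 0.0924), (-0.0637, 0.0927), (-0.063, 0.0923), (-0.0629, 0.09
[... 564 characters left out ...]
926), (-0.0705, 0.0931), (-0.0699, 0.0919), (-0.0698, 0.0924), (-0.0697, 0.0939), (-0.0691, 0.0926), (-0.0691, 0.0932), (-0.0685, 0.0915), (-0.0684, 0.0927), (-0.0683, 0.0936), (-0.0677, 0.0924), (-0.0677, 0.0931), (-0.0672, 0.0907), (-0.067, 0.0927), (-0.067, 0.0933), (-0.0664, 0.0922), (-0.0663, 0.093), (-0.0662, 0.0944), (-0.0657, 0.0924), (-0.0656, 0.0933), (-0.065, 0.0922), (-0.0649, 0.0933), (-0.0643, 0.0912), (-0.0642, 0.0929), (-0.0642, 0.0933), (-0.0635, 0.0923), (-0.0635, 0.0929), (-0.0629, 0.0918), (-0.0628, 0.0926), (-0.0627, 0.0936), (-0.0621, 0.0923), (-0.0621, 0.093), (-0.0615, 0.0915), (-0.0614, 0.0924), (-0.0613, 0.0936), (-0.0607, 0.092), (-0.0606, 0.0928), (-0.06, 0.0918)]
```

View pics/w10.png

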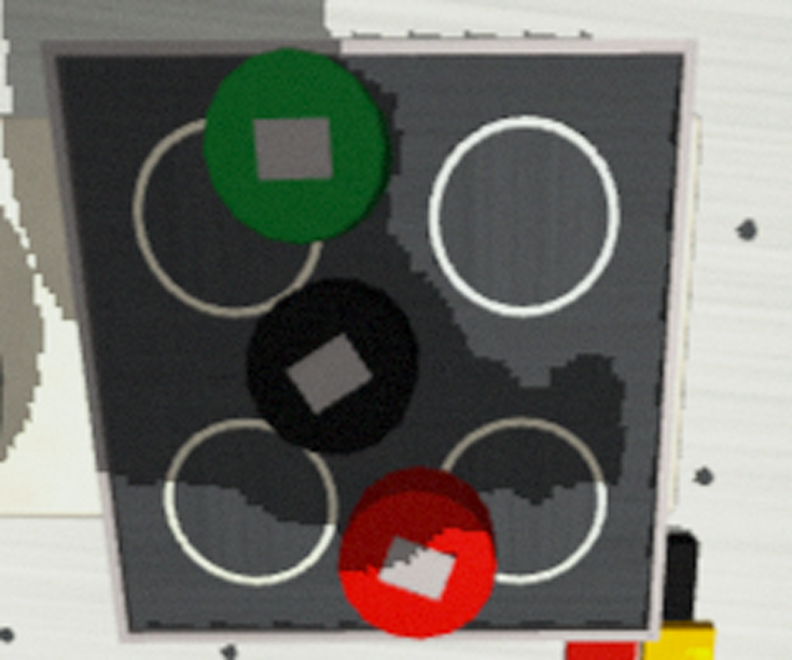

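Green's top is level (slope about 0.1°) at the same height as black's. Its edge is 0.8 mm inside the rim, so it lies flat and I leave it. Handing in.

```bash
python3 - <<'E'
from h import *
s=st(); print(s['clock'],s['wrist_force']); print(env.hand_in())
E
```

```text
35.75 [ 0.44103077 -0.24323608  0.21989499]
the job is handed in; nothing more can be done
None
```

The job is done and handed in at 35.8 s, with the robot touching nothing at the end.

**What I did:** I put the three mounts found on the mat (green, black and the small red) on the stage; there was no yellow one. I then freed the brake and swung the crank up to its stop. With the crank I turned the wheel almost two turns clockwise. That left the red mark about 0.45 mm high, so I eased the crank back about 10°. Last, I put the brake lever back in its red-end notch.

**Last checks:**
- **Marks:** in the depth readings the red mark is 0.1–0.2 mm below the yellow pointer.
- **Brake:** the knob is at its starting position and height, so it is down in the red-end notch.
- **Crank:** it looks upright in the last view and moved the full 40 mm to its stop; the latch itself was not read.
- **Mounts:** all three are on the stage. Green's and black's tops are level and the same height. My level fit for red failed because it picked up something else, so for red I have only its height, which matches the others.
- **Green mount:** it was knocked about 27 mm aside after placing, not by a planned move. It still lies flat, but its edge is only about 0.8 mm inside the rim; I left it there.
- **Other things:** the wash bottle and the large red disc read where they started. The orange disc, the polish jar and the tissue box were not measured again at the end.

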